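Make up two case trays at the dental bench

TASK

Make up the two case trays from the stock on the bench: in the tray with three bays, stand the full-arch cast in its big bay, and the large casting ring and the jar upright in its two small bays, one in each; in the tray with two bays, put the short part cast in the wider bay and the small casting ring upright in the narrower one. Everything stands flat on the bay floor, clear of the ribs; plaster chips, so lower the casts into place, never let them drop, and leave the wax tin, the burner and the spray can where they are.

Things in the scene. Friction and masses are not known exactly. Their poses are not given: they have to be found in the camera images.
- tray_three: Fixed shallow steel tray, 160 (x) by 230 mm (y). Floor top 3 mm, rim (4 mm thick) top 14 mm, ribs (4 mm thick) top 8 mm above the bench. Origin: centre of underside; x points away from the robot within 0.22 rad, z up. Rib along x at y=0: big bay y -111..-2, x -76..76 mm. Rib along y at x=0 on the other side: two small bays, y 2..111, x -76..-2 and 2..76 mm.
- tray_two: Fixed shallow steel tray, 160 (x) by 230 mm (y). Floor top 3 mm, rim (4 mm thick) top 14 mm, ribs (4 mm thick) top 8 mm above the bench. Origin: centre of underside; x points away from the robot within 0.22 rad, z up. One rib along x at y=-25 mm: wider bay y -23..111, narrower bay y -111..-27, both x -76..76 mm.
- full_cast: Cast of a whole dental arch, cream dental stone: block 52 (x) by 60 mm (y), front corners (-x) cut, flat front 36 mm wide; base 26 mm high with upright sides, a horseshoe of teeth on it (open to +x), 40 mm high in all. 0.12-0.22 kg. Origin: centre of underside, z up. Stands, x turned at most 0.4 rad from world x; can be gripped across x (52 mm).
- part_cast: Cast of a short row of four teeth in cream dental stone: a straight block 22 mm (its x) by 52 mm (its y), base 26 mm high with upright sides, 40 mm in all with the teeth. 0.04 to 0.08 kg. Origin: centre of the underside, z up. Stands on the bench, turned by at most 0.4 rad; grip it across x (22 mm).
- large_ring: Large casting ring: plain steel tube standing on end, open at both ends, 54 mm outside, 47 mm inside, 55 mm high. 0.10 to 0.18 kg. Origin: centre of the underside, z up along its axis.
- small_ring: Small casting ring: plain steel tube standing on end, open at both ends, 34 mm outside, 27 mm inside, 46 mm high. 0.05 to 0.09 kg. Origin: centre of the underside, z up along its axis.
- jar: Small round amber glass jar with a white lid, closed, 38 mm in diameter, 46 mm high, standing. 0.05 to 0.09 kg. Origin: centre of the underside, z up along its axis.
- wax_tin: Flat round closed tin of bare metal, 64 mm in diameter, 22 mm high, loose, standing among the stock; not part of the job. Origin: centre of the underside.
- burner: Brass laboratory burner, loose, round foot 64 mm in diameter, 90 mm high, beyond the stock; not part of the job. Origin: centre of the underside.
- spray_can: Blue spray can with paper label, loose, 52 mm in diameter, 150 mm high, at the far right of the bench; not part of the job. Origin: centre of the underside.
Mind the look-alikes: they are no part of the job. What is shaped like the part_cast but orange, turquoise or yellow is not meant.

How it is judged:
At the end, for the whole second after the job is handed in: Full-arch cast in the big bay, large ring and jar one in each small bay of the three-bay tray; part cast in the wider, small ring in the narrower bay of the other. Centres within their bays, undersides within 3 mm of the bay floor, upright within 0.08 rad, released, at rest (x of full_cast in the frame of tray_three between -0.076 and 0.076 m and y of full_cast in the frame of tray_three between -0.111 and -0.002 m and z of full_cast in the frame of tray_three between 0 and 0.006 m and angle between each of full_cast, part_cast, small_ring's own z axis and vertical below 0.08 rad and linear speed of each of full_cast, part_cast, small_ring below 0.02 m/s and angular speed of each of full_cast, part_cast, small_ring below 0.2 rad/s and x of part_cast in the frame of tray_two between -0.076 and 0.076 m and y of part_cast in the frame of tray_two between -0.023 and 0.111 m and z of part_cast in the frame of tray_two between 0 and 0.006 m and x of small_ring in the frame of tray_two between -0.076 and 0.076 m and y of small_ring in the frame of tray_two between -0.111 and -0.027 m and z of small_ring in the frame of tray_two between 0 and 0.006 m and (((x of large_ring in the frame of tray_three between -0.076 and -0.002 m and y of large_ring in the frame of tray_three between 0.002 and 0.111 m and z of large_ring in the frame of tray_three between 0 and 0.006 m and angle between large_ring's own z axis and vertical below 0.08 rad and linear speed of large_ring below 0.02 m/s and angular speed of large_ring below 0.2 rad/s) and (x of jar in the frame of tray_three between 0.002 and 0.076 m and y of jar in the frame of tray_three between 0.002 and 0.111 m and z of jar in the frame of tray_three between 0 and 0.006 m and angle between jar's own z axis and vertical below 0.08 rad and linear speed of jar below 0.02 m/s and angular speed of jar below 0.2 rad/s)) or ((x of large_ring in the frame of tray_three between 0.002 and 0.076 m and y of large_ring in the frame of tray_three between 0.002 and 0.111 m and z of large_ring in the frame of tray_three between 0 and 0.006 m and angle between large_ring's own z axis and vertical below 0.08 rad and linear speed of large_ring below 0.02 m/s and angular speed of large_ring below 0.2 rad/s) and (x of jar in the frame of tray_three between -0.076 and -0.002 m and y of jar in the frame of tray_three between 0.002 and 0.111 m and z of jar in the frame of tray_three between 0 and 0.006 m and angle between jar's own z axis and vertical below 0.08 rad and linear speed of jar below 0.02 m/s and angular speed of jar below 0.2 rad/s)))); the robot touches nothing.
It fails at once if the wax tin is pushed more than 20 mm or tipped (distance of wax_tin from where it was at the start of the episode above 0.02 m or angle between wax_tin's own z axis and vertical above 0.3 rad).
It fails at once if the burner is pushed more than 20 mm or tipped (distance of burner from where it was at the start of the episode above 0.02 m or angle between burner's own z axis and vertical above 0.3 rad).
It fails at once if the spray can is pushed more than 20 mm or tipped (distance of spray_can from where it was at the start of the episode above 0.02 m or angle between spray_can's own z axis and vertical above 0.3 rad).
It fails at once if the full-arch cast is let go more than 30 mm above the bench (dropped) (height (world z) of full_cast above 0.03 m and contact force between full_cast and anything else below 0.001 N).
It fails at once if the part cast is let go more than 30 mm above the bench (dropped) (height (world z) of part_cast above 0.03 m and contact force between part_cast and anything else below 0.001 N).
It also fails if it takes over 131 s, if anything falls off the work surface, if the arm or the gripper's body presses on something with over 40 N, if the wrist force passes 120 N, or if a joint passes its speed limit or range.

ROBOT

A 6-joint arm with a two-finger parallel gripper is mounted at the origin on the work surface. World frame = base frame: x ahead of the robot, y to its left, z up, the work surface at z = 0. Lengths are in m, angles in rad, forces in N, time in s.
With the tool pointing down it reaches from about 0.35 to 0.925 m from the base axis. Payload 6.4 kg.
Tool frame: the origin (TCP) lies at the very end of the fingers, on their centre line; the grasp point (between the pads) lies manip.hold_point_z behind it (manip.hold_point_z is the distance from the TCP to the grasp point, in m); y points along the fingers, z is the direction in which the jaws open and shut, and the axes are right-handed (so a half turn about y gives the same grasp; the last joint's range is limited). The gripper opens to 85 mm and grips with 20 to 120 N. Pads are 22 mm wide; open, the fingers measure 114 mm over their backs; the gripper's body (76 mm by 85 mm) begins 54 mm behind the grasp point. The pads swing forward as they close: fully open they stand 13 mm farther back than shut.
Start: joints at [-1.501, 0.245, 1.558, -0, 1.339, -0.174], TCP at [0.157, -0.631, 0.2] pointing down, gripper open.
Joint ranges: [-3.13, 3.13], [-1.02, 2.26], [0.13, 2.54], [-0.95, 4.09], [0.21, 2.88], [-2.74, 2.74]. Speed limits (rad/s): [2.57, 2.57, 3.14, 3.14, 3.14, 3.14].

INTERFACE

Orientations are given as a rotation vector (axis times angle).
In Python, from cell import get_state, eyes, order, manip gives the robot as it stands.
- The arm moves only by the tool jog_arm, never from a script. Its argument "series" is a list of rows, each an object with "dp": the shift along the tool's x, y, z each as a share of 30 cm, from -1 to 1, a list of three; "dr": the turn, a rotation vector about the tool's x, y, z each as a share of 45 degrees, from -1 to 1, a list of three. In form: [{"dp": [dx, dy, dz], "dr": [wx, wy, wz]}, ...]. A call has 1 to 20 rows; each row is the pose to reach, as a shift and turn from the pose commanded when the call began, along the tool's axes at that moment; what a row does not reach only later rows make up. A row lasts 1/8 s, in which the tool goes at most 62.5 mm and 10.7 degrees, less where a joint would pass 70% of its speed; a pose out of reach is approached as far as the arm can. A call with a number of a shift or a turn outside -1 to 1 is refused whole. A call with a gripper value outside its range is refused whole. "gripper" is the opening, from 0 (shut) to 1 (fully open), set as the call begins (left out, the last holds). The fingers move at their own pace and stop on an object; "force" is the grip in N (left out, the last holds). Time passes only in rows, so rows that repeat a pose let the fingers close. It gives the time, the measured TCP pose, the force and the opening at its end, in the units of the state.
- get_state(): the state, without advancing time (a new reading comes with each control period).
- eyes.read_camera(name): name is "side" or "top" or "wrist"; returns the picture (384x512x3 uint8, blue, green, red); there is no depth.
- eyes.camera_params(name): a dict with "camera_matrix" (3x3 intrinsics, pixels), "distortion" ([k1, k2, p1, p2, k3] as OpenCV has them; the pictures are not rectified), "R" (3x3) and "t" (3): a world point X has camera coordinates R X + t. Camera axes: x right, y down, z forward; pixel columns grow to the right and rows downward; lengths in m; the calibration is good to about 2 mm. A picture is of the moment at which its call begins: read the wrist's pose just before it. camera_params takes no time and is no camera call; for the wrist camera it gives the pose at the moment of the call.
- order.hand_in(): hands the job in, once; it reports no verdict.
The state is a dict: "clock": time; "joint_pos": joint angles; "joint_vel": joint speeds; "joint_torque": joint torques, N m; "eef_pos": TCP position; "tool_rot": TCP orientation; "ft_force": force on the tool from outside, world axes, zero at the start; "wrist_torque": the same for the moment, N m; "finger_gap": finger opening in m.
Only numpy, scipy, OpenCV 4.12 (cv2) and the standard library are available. Lean on these libraries where they do the work, as an engineer would, in place of code of your own. Each camera call takes 0.05 s, during which the arm holds its last target.

## Working session

There is one attempt and no reset: what is moved stays moved. The work goes in short steps, Python scripts to look and compute and a tool call to move; the robot and the scene stay as the last step left them, time stands still between calls to the robot, and variables do not carry over. Pictures are saved under pics/ and viewed, and the job is handed in when it is done.

Besides the shell and the picture viewer there is one more tool, called after "Call:" in YAML: its name, and indented under it one key for each argument. jog_arm: Moves the arm, as the interface text tells. Shift numbers are shares of 30 cm and turn numbers shares of 45 degrees, none past 1 either way. Its arguments: {"type":"object","properties":{"series":{"type":"array","items":{"type":"object","properties":{"dp":{"type":"array","items":{"type":"number"}},"dr":{"type":"array","items":{"type":"number"}}}}},"gripper":{"type":"number"},"force":{"type":"number"}},"required":["series"]}

```bash
mkdir -p pics; ls; python3 - <<'E'
from cell import get_state, eyes, order, manip
import cv2
s=get_state();print(s); print(manip.hold_point_z)
for n in ("side","top"):
    cv2.imwrite(f"pics/{n}0.png",eyes.read_camera(n))
    p=eyes.camera_params(n);print(n,p)
E
```

```text
pics
{'clock': 0.0, 'joint_pos': array([-1.50109115e+00,  2.45831233e-01,  1.55902871e+00, -2.92364353e-06,
        1.33869804e+00, -1.74085249e-01]), 'joint_vel': array([ 9.43196138e-04, -2.05560316e-04,  5.15232211e-05,  8.54636071e-04,
       -9.84889640e-04,  5.88423560e-04]), 'joint_torque': array([-1.39895437e-03, -4.29516649e+01, -3.26127863e+01, -1.90509022e-04,
        5.38710330e-03,  8.76433518e-06]), 'eef_pos': array([ 0.15686878, -0.6301427 ,  0.19866151]), 'tool_rot': array([-0.25614888,  2.09388763, -2.08975111]), 'ft_force': array([0.38789207, 0.19452081, 0.21753204]), 'wrist_torque': array([ 0.00471726,  0.02776567, -0.00316218]), 'finger_gap': 0.08542146514732371}
0.0187
side {'camera_matrix': array([[413.58049582,   0.        , 251.33254343],
       [  0.        , 413.58049582, 191.08869125],
       [  0.        ,   0.        ,   1.        ]]), 'distortion': array([-0.05748816,  0.        ,  0.        ,  0.        ,  0.        ]), 'R': array([[ 0.86804389, -0.4963013 , -0.01359494],
       [-0.2799234 , -0.46661107, -0.83899762],
       [ 0.41005205,  0.7320923 , -0.54396524]]), 't': array([-0.53062606,  0.21515774,  0.70147633])}
top {'camera_matrix': array([[471.26366437,   0.        , 254.26376037],
       [  0.        , 471.26366437, 196.9358079 ],
       [  0.        ,   0.        ,   1.        ]]), 'distortion': array([-0.11565686,  0.        ,  0.        ,  0.        ,  0.        ]), 'R': array([[ 0.02093671, -0.99967585,  0.01448605],
       [-0.98918966, -0.02281616, -0.14485592],
       [ 0.14513948, -0.01129665, -0.98934671]]), 't': array([-0.03185897,  0.61391906,  0.93238282])}
```

View pics/top0.png

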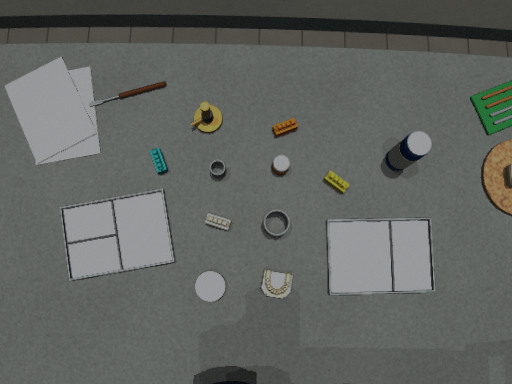

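View pics/side0.png

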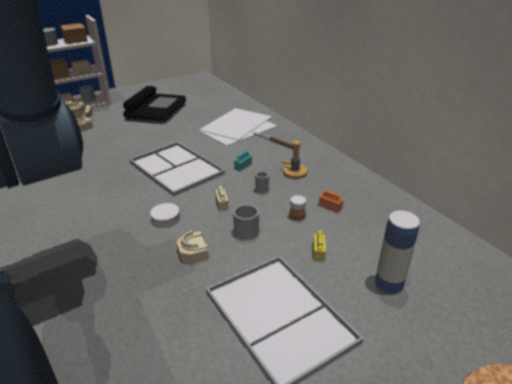

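```bash
cat > h.py <<'E'
import numpy as np, cv2
from cell import get_state, eyes, order, manip
from scipy.spatial.transform import Rotation as Ro
def w(name,px,z,p=None):
    p=p or eyes.camera_params(name)
    px=np.array(px,float).reshape(-1,1,2)
    n=cv2.undistortPoints(px,p['camera_matrix'],np.array(p['distortion'])).reshape(-1,2)
    d=np.c_[n,np.ones(len(n))]@p['R']; c=-p['R'].T@p['t']
    return c+d*((z-c[2])/d[:,2])[:,None]
def proj(name,X,p=None):
    p=p or eyes.camera_params(name)
    return cv2.projectPoints(np.array(X,float).reshape(-1,1,3),cv2.Rodrigues(p['R'])[0],p['t'],p['camera_matrix'],np.array(p['distortion']))[0].reshape(-1,2)
def crop(img,x0,y0,x1,y1,k,fn):
    c=cv2.resize(img[y0:y1,x0:x1],None,fx=k,fy=k,interpolation=cv2.INTER_CUBIC)
    for x in range((x0+9)//10*10,x1,10): cv2.line(c,((x-x0)*k,0),((x-x0)*k,4 if x%50 else 12),(0,0,255),1); 
    for y in range((y0+9)//10*10,y1,10): cv2.line(c,(0,(y-y0)*k),(4 if y%50 else 12,(y-y0)*k),(0,0,255),1)
    cv2.imwrite(fn,c)
E
python3 - <<'E'
from h import *
im=cv2.imread('pics/top0.png')
crop(im,195,145,355,305,5,'pics/c1.png') if 0 else crop(im,195,90,355,210,5,'pics/c1.png')
crop(im,190,200,350,305,5,'pics/c2.png')
crop(im,55,180,185,285,6,'pics/c3.png')
crop(im,315,205,445,305,6,'pics/c4.png')
E
```

```text
(no output)
```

View pics/c1.png

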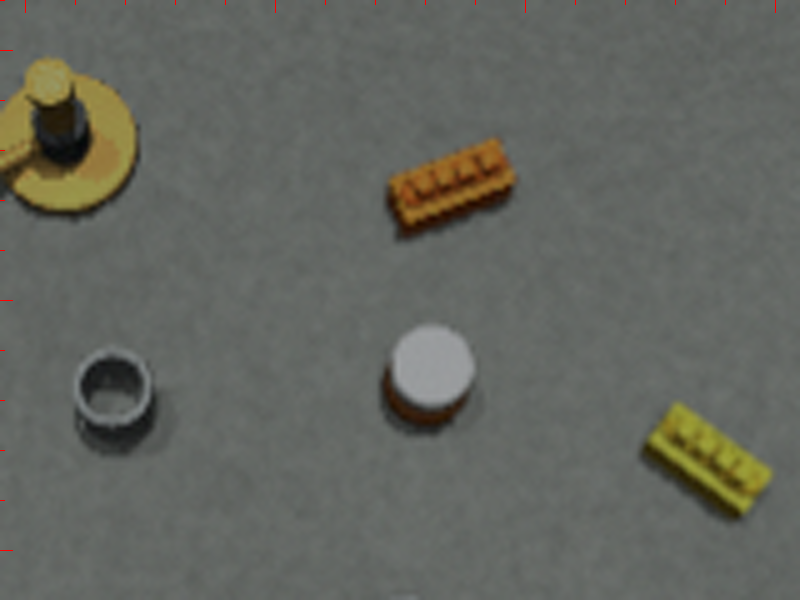

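View pics/c2.png

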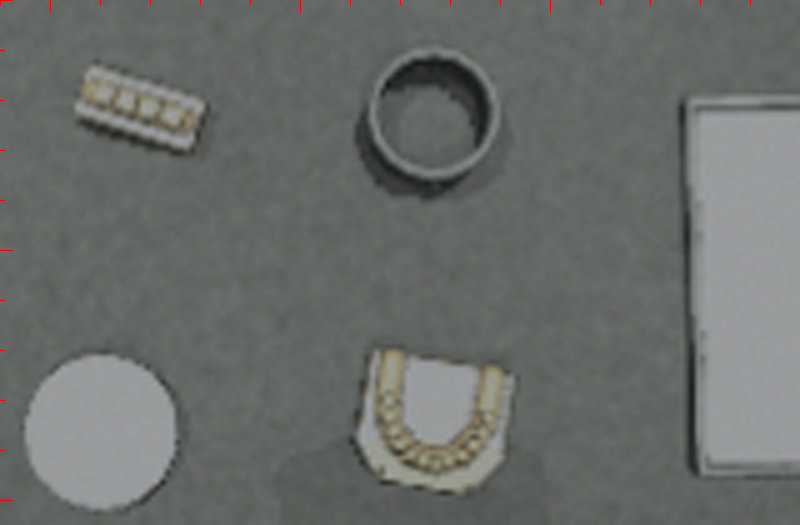

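View pics/c3.png

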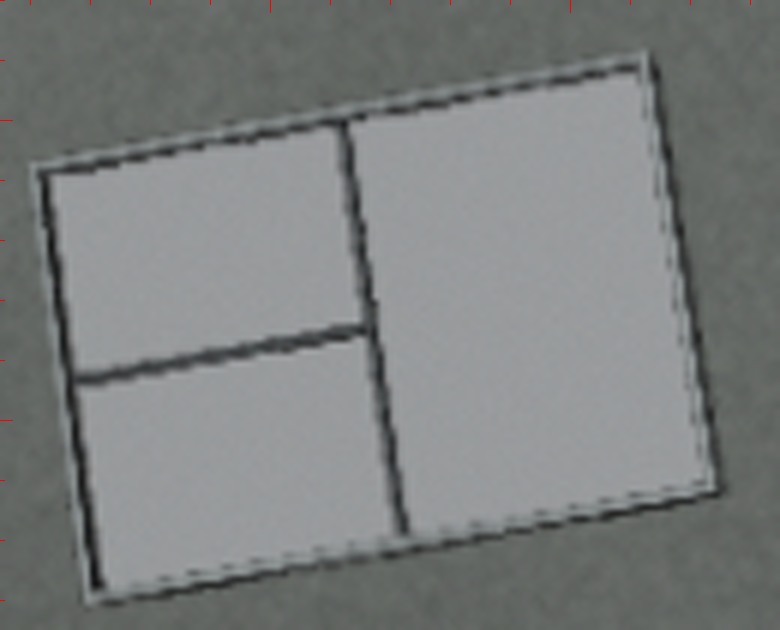

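View pics/c4.png

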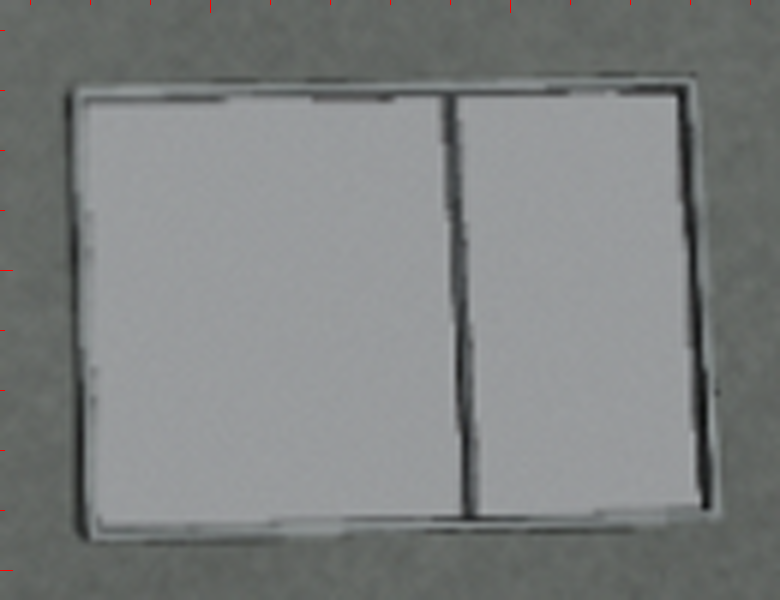

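```bash
cat > ov.py <<'E'
from h import *
from scipy.optimize import least_squares
def tray(px,n):
    P=w('top',px,.014)[:,:2]; print(n,'sides',np.linalg.norm(np.roll(P,-1,0)-P,axis=1).round(4))
    L=np.array([[.08,.115],[.08,-.115],[-.08,-.115],[-.08,.115]])
    f=lambda q:(q[:2]+L@np.array([[np.cos(q[2]),np.sin(q[2])],[-np.sin(q[2]),np.cos(q[2])]])-P).ravel()
    r=least_squares(f,[*P.mean(0),0]); print(n,r.x.round(4),'res',r.fun.round(4)); return r.x
c3=np.array([[33,163],[648,52],[720,490],[88,602]])/6+[55,180]
c4=np.array([[71,91],[691,80],[716,516],[86,537]])/6+[315,205]
T3=tray(c3-.4,'three');T2=tray(c4-.4,'two')
for n,px,z in (('small',(217.8,167.4),.046),('jar',(281.4,163.2),.046),('large',(276.8,222.8),.055),('tin',(210.2,286.2),.022)):
    print(n,w('top',np.array(px)-.4,z)[0].round(4))
print('cam',-eyes.camera_params('top')['R'].T@eyes.camera_params('top')['t'])
# part cast
print('part corners',w('top',np.array([[92,66],[206,100],[195,150],[78,110]])/5+[190-.4,200-.4],.026).round(4))
print('full',w('top',np.array([[373,350],[515,372],[505,465],[465,492],[380,480],[357,435]])/5+[190-.4,200-.4],.026).round(4))
E
python3 ov.py
```

```text
three sides [0.227  0.1583 0.2285 0.1588]
three [0.5329 0.2739 0.2028] res [ 0.0003  0.0016  0.0011 -0.0013 -0.0007 -0.0009 -0.0007  0.0006]
two sides [0.2275 0.1562 0.2275 0.1568]
two [ 0.4993 -0.2904  0.0377] res [ 0.0016  0.0014  0.0019 -0.0011 -0.0019 -0.0014 -0.0016  0.0011]
small [0.6758 0.0601 0.046 ]
jar [ 0.688  -0.0729  0.046 ]
large [ 0.5616 -0.0645  0.055 ]
tin [0.4295 0.0697 0.022 ]
cam [ 0.47262386 -0.00730856  1.01184119]
part corners [[0.5813 0.078  0.026 ]
 [0.568  0.0297 0.026 ]
 [0.5469 0.0337 0.026 ]
 [0.5626 0.0833 0.026 ]]
full [[ 0.4654 -0.0424  0.026 ]
 [ 0.4575 -0.1015  0.026 ]
 [ 0.4192 -0.0978  0.026 ]
 [ 0.4079 -0.0814  0.026 ]
 [ 0.4122 -0.0463  0.026 ]
 [ 0.4304 -0.0364  0.026 ]]
```

```bash
cat > plan.py <<'E'
from h import *
import sys
def go(x,y,z,jaw=None,s=None):
    """delta from measured pose; jaw=desired world angle of tool z (mod pi)"""
    s=s or get_state(); R=Ro.from_rotvec(s['tool_rot']).as_matrix(); p=s['eef_pos']
    dp=R.T@(np.array([x,y,z])-p)/.3
    j=np.arctan2(R[1,2],R[0,2])
    out=[]
    Y=np.array([0,0,-1.])
    if jaw is not None:
        d=(jaw-j+np.pi/2)%np.pi-np.pi/2
    else: d=0
    a=j+d; Z=np.array([np.cos(a),np.sin(a),0]); T=np.c_[np.cross(Y,Z),Y,Z]
    dr=Ro.from_matrix(R.T@T).as_rotvec()/np.deg2rad(45)
    print('jaw now %.3f turn %.3f'%(j,d),'j6 %.2f'%s['joint_pos'][5],'dp',dp.round(4),'dr',dr.round(4),'clock %.2f gap %.4f'%(s['clock'],s['finger_gap']),p.round(4))
def tr(T,x,y):
    c,s=np.cos(T[2]),np.sin(T[2]); return T[0]+c*x-s*y,T[1]+s*x+c*y
T3=(.5329,.2739,.2028);T2=(.4993,-.2904,.0377)
E
python3 - <<'E'
from plan import *
im=cv2.imread('pics/top0.png'); K=4
x0,y0,x1,y1=195,150,345,300
b=cv2.resize(im[y0:y1,x0:x1],None,fx=K,fy=K,interpolation=cv2.INTER_CUBIC)
def poly(X,col):
    q=((proj('top',X)+.5-[x0,y0])*K).astype(int); cv2.polylines(b,[q.reshape(-1,1,2)],True,col,1)
def box(c,a,pts,zs=(0,.026)):
    P=np.array([tr((*c,a),*q) for q in pts])
    for z in zs: poly(np.c_[P,np.full(len(P),z)],(0,255,0) if z else (0,0,255))
def circ(c,r,h):
    t=np.linspace(0,2*np.pi,60)
    for z in (0,h): poly(np.c_[c[0]+r*np.cos(t),c[1]+r*np.sin(t),np.full(60,z)],(0,255,0) if z else (0,0,255))
box((.565,.056),-.268,[(.011,.026),(.011,-.026),(-.011,-.026),(-.011,.026)])
box((.4357,-.068),-.133,[(.026,.03),(.026,-.03),(-.014,-.03),(-.026,-.018),(-.026,.018),(-.014,.03)])
circ((.6758,.0601),.017,.046);circ((.688,-.0729),.019,.046);circ((.5616,-.0645),.027,.055)
cv2.imwrite('pics/ov1.png',b)
go(.4357,-.068,.12,-.133)
print(tr(T3,0,-.0565),tr(T3,-.039,.0565),tr(T3,.039,.0565),tr(T2,0,.044),tr(T2,0,-.069))
E
```

```text
jaw now -1.327 turn 1.194 j6 -0.17 dp [-1.3543  0.2658 -1.5938] dr [ 0.0017 -1.5203 -0.0016] clock 0.10 gap 0.0854 [ 0.1569 -0.6302  0.1988]
(np.float64(0.5442798195186868), np.float64(0.2185578848640376)) (np.float64(0.4833194284405605), np.float64(0.3213870184770458)) (np.float64(0.5597209325220661), np.float64(0.3370972117948789)) (np.float64(0.4976415929113856), np.float64(-0.24643126467672247)) (np.float64(0.501900683843509), np.float64(-0.3593509713024125))
```

View pics/ov1.png

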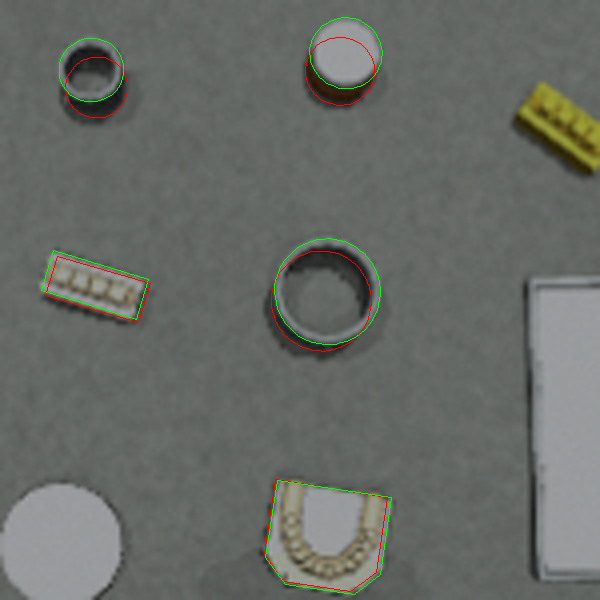

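Call:
jog_arm:
  series:
    - {"dp": [-0.7,0.1,-0.8],"dr": [0,-0.76,0]}
    - {"dp": [-0.7,0.1,-0.8],"dr": [0,-0.76,0]}
    - {"dp": [-0.7,0.1,-0.8],"dr": [0,-0.76,0]}
    - {"dp": [-0.7,0.1,-0.8],"dr": [0,-0.76,0]}
    - {"dp": [-0.7,0.1,-0.8],"dr": [0,-0.76,0]}
    - {"dp": [-0.7,0.1,-0.8],"dr": [0,-0.76,0]}
  gripper: 1
  force: 40

```text
clock: 0.85
eef_pos: [0.3035, -0.3437, 0.1686]
tool_rot: [-0.773, 1.723, -1.719]
ft_force: [-0.2, -0.2, -0.2]
finger_gap: 0.0858
```

```bash
python3 -c "
from plan import *
go(.4357,-.068,.12,-.133)"
```

```text
jaw now -0.726 turn 0.593 j6 -0.37 dp [-0.9795  0.1635 -0.2802] dr [ 0.002  -0.7549 -0.0019] clock 0.85 gap 0.0858 [ 0.3035 -0.3437  0.1686]
```

Call:
jog_arm:
  series:
    - {"dp": [-0.98,0.15,-0.28],"dr": [0,-0.755,0]}
    - {"dp": [-0.98,0.15,-0.28],"dr": [0,-0.755,0]}
    - {"dp": [-0.98,0.15,-0.28],"dr": [0,-0.755,0]}
    - {"dp": [-0.98,0.15,-0.28],"dr": [0,-0.755,0]}
    - {"dp": [-0.98,0.15,-0.28],"dr": [0,-0.755,0]}
    - {"dp": [-0.98,0.15,-0.28],"dr": [0,-0.755,0]}
    - {"dp": [-0.98,0.15,-0.28],"dr": [0,-0.755,0]}

```text
clock: 1.72
eef_pos: [0.4364, -0.0729, 0.1249]
tool_rot: [-1.142, 1.309, -1.31]
ft_force: [-0.7, -0.7, -0.0]
finger_gap: 0.0854
```

```bash
python3 - <<'E'
from plan import *
cv2.imwrite('pics/w1.png',eyes.read_camera('wrist')); p=eyes.camera_params('wrist')
go(.4357,-.068,.003,-.133)
im=cv2.imread('pics/w1.png')
P=np.array([tr((.4357,-.068,-.133),*q) for q in [(.026,.03),(.026,-.03),(-.014,-.03),(-.026,-.018),(-.026,.018),(-.014,.03)]])
for z,c in((0,(0,0,255)),(.026,(0,255,0))):
    cv2.polylines(im,[proj('wrist',np.c_[P,np.full(6,z)],p).astype(int).reshape(-1,1,2)],True,c,1)
cv2.imwrite('pics/w1o.png',im)
E
```

```text
jaw now -0.139 turn 0.006 j6 -0.28 dp [-0.0178  0.4067 -0.0047] dr [-0.0004 -0.0074  0.0007] clock 1.77 gap 0.0854 [ 0.4363 -0.0734  0.125 ]
```

View pics/w1o.png

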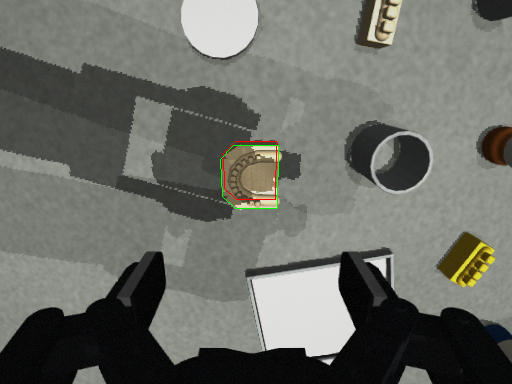

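Call:
jog_arm:
  series:
    - {"dp": [-0.018,0.1,-0.005],"dr": [0,-0.007,0]}
    - {"dp": [-0.018,0.3,-0.005],"dr": [0,-0.007,0]}
    - {"dp": [-0.018,0.4,-0.005],"dr": [0,-0.007,0]}
    - {"dp": [-0.018,0.405,-0.005],"dr": [0,-0.007,0]}
    - {"dp": [-0.018,0.405,-0.005],"dr": [0,-0.007,0]}

```text
clock: 2.4
eef_pos: [0.4366, -0.0681, 0.0047]
tool_rot: [-1.142, 1.305, -1.309]
ft_force: [0.9, -0.2, -0.0]
finger_gap: 0.0853
```

```bash
python3 -c "
from plan import *
go(.4357,-.068,.003,-.133);print(get_state()['ft_force'])"
```

```text
jaw now -0.134 turn 0.001 j6 -0.28 dp [ 0.0002  0.0056 -0.0029] dr [-0.0029 -0.0007  0.0009] clock 2.40 gap 0.0853 [ 0.4366 -0.0681  0.0047]
[ 0.90218139 -0.19687505 -0.00531674]
```

Call:
jog_arm:
  series:
    - {"dp": [0,0,0],"dr": [0,0,0]}
    - {"dp": [0,0,0],"dr": [0,0,0]}
    - {"dp": [0,0,0],"dr": [0,0,0]}
    - {"dp": [0,0,0],"dr": [0,0,0]}
    - {"dp": [0,0,0],"dr": [0,0,0]}
    - {"dp": [0,0,0],"dr": [0,0,0]}
  gripper: 0.3

```text
clock: 3.15
eef_pos: [0.4353, -0.0664, 0.0032]
tool_rot: [-1.144, 1.306, -1.305]
ft_force: [-1.6, 0.4, 1.4]
finger_gap: 0.0255
```

```bash
python3 -c "
from plan import *
go(.5443,.2186,.1,.203);print(get_state()['ft_force'])
p=eyes.camera_params('top');cv2.imwrite('pics/t1.png',eyes.read_camera('top')[150:350,180:380])"
```

```text
jaw now -0.132 turn 0.335 j6 -0.28 dp [-0.9896 -0.3227  0.2355] dr [ 7.000e-04 -4.259e-01 -3.000e-04] clock 3.15 gap 0.0255 [ 0.4353 -0.0664  0.0032]
[-1.62024837  0.4429468   1.44270827]
```

```bash
python3 - <<'E'
from h import *
a=cv2.resize(cv2.imread('pics/t1.png'),None,fx=2,fy=2); b=eyes.read_camera('side')[150:350,100:300]
b=cv2.resize(b,(400,400)); cv2.imwrite('pics/t1b.png',np.hstack([a,b]))
cv2.imwrite('pics/w2.png',eyes.read_camera('wrist'))
E
```

```text
(no output)
```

View pics/t1b.png

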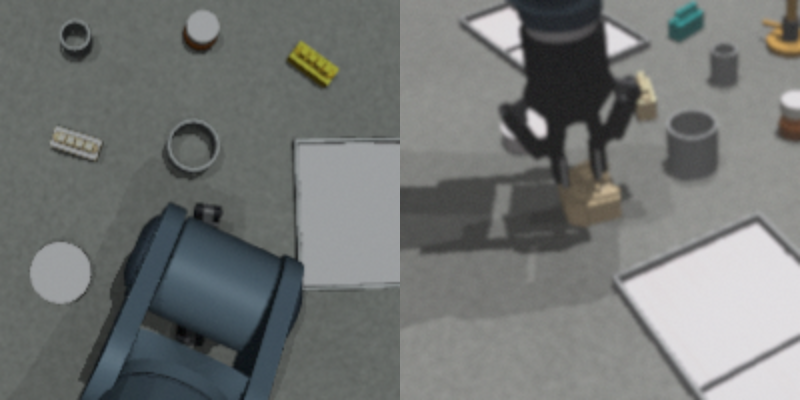

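View pics/w2.png

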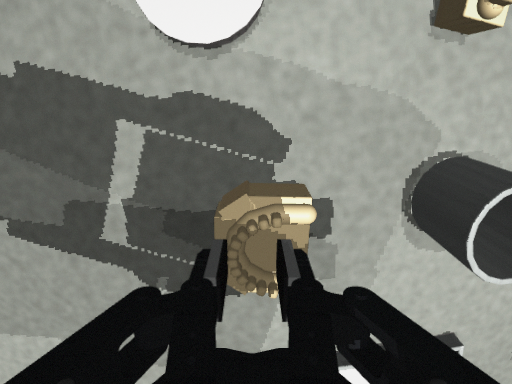

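```bash
python3 - <<'E'
from plan import *
s=get_state();R=Ro.from_rotvec(s['tool_rot']).as_matrix();p=s['eef_pos'];print(R.round(3),p)
pts=[p+R@[0,-a,b] for a in (0,.0187,.05) for b in (-.0128,.0128)]
for n,(x0,y0,x1,y1),k in (('wrist',(150,100,400,384),3),('side',(150,200,250,300),6)):
    im=eyes.read_camera(n); q=proj(n,pts)
    print(n,q.round(0))
    b=cv2.resize(im[y0:y1,x0:x1],None,fx=k if n!='wrist' else 2,fy=k if n!='wrist' else 2,interpolation=cv2.INTER_CUBIC);kk=k if n!='wrist' else 2
    for i,u in enumerate(q): cv2.circle(b,tuple(((u-[x0,y0]+.5)*kk).astype(int)),3,[(0,0,255),(0,255,0),(255,0,0)][i//2],-1)
    P=np.array([tr((.4357,-.068,-.133),*q) for q in [(.026,.03),(.026,-.03),(-.014,-.03),(-.026,-.018),(-.026,.018),(-.014,.03)]])
    for z,c in((0,(0,0,255)),(.026,(0,255,0))):
        cv2.polylines(b,[((proj(n,np.c_[P,np.full(6,z)])-[x0,y0]+.5)*kk).astype(int).reshape(-1,1,2)],True,c,1)
    cv2.imwrite(f'pics/tip_{n}.png',b)
E
```

```text
[[-0.131 -0.001  0.991]
 [-0.991  0.    -0.131]
 [-0.    -1.    -0.001]] [ 0.43529904 -0.06642757  0.00319727]
wrist [[230. 229.]
 [272. 229.]
 [228. 243.]
 [274. 243.]
 [224. 275.]
 [278. 275.]]
side [[186. 253.]
 [198. 250.]
 [185. 246.]
 [197. 243.]
 [183. 234.]
 [196. 230.]]
```

View pics/tip_wrist.png

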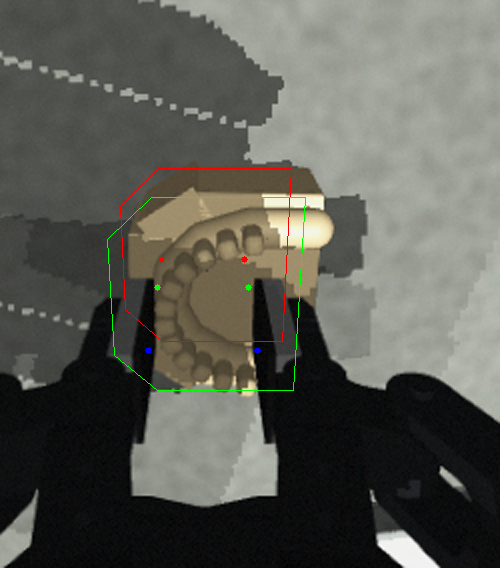

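View pics/tip_side.png

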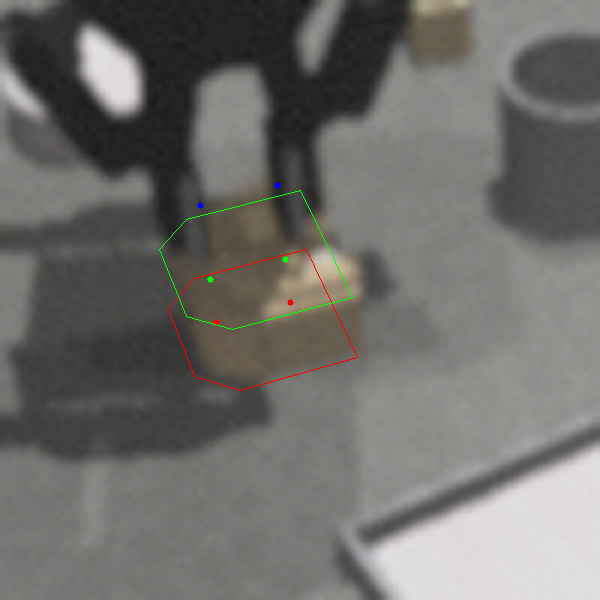

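```bash
python3 - <<'E'
from plan import *
im=eyes.read_camera('side')
b=cv2.resize(im[190:280,150:250],None,fx=8,fy=6.6,interpolation=cv2.INTER_CUBIC)
b=np.clip(255*(b/255.)**.5,0,255).astype(np.uint8);cv2.imwrite('pics/s3.png',b[:,:])
im=eyes.read_camera('wrist')
b=cv2.resize(im[170:320,180:360],None,fx=4,fy=4,interpolation=cv2.INTER_CUBIC)
b=np.clip(255*(b/255.)**.5,0,255).astype(np.uint8);cv2.imwrite('pics/w3.png',b)
print(get_state()['finger_gap'])
E
```

```text
0.025436878081108234
```

View pics/s3.png

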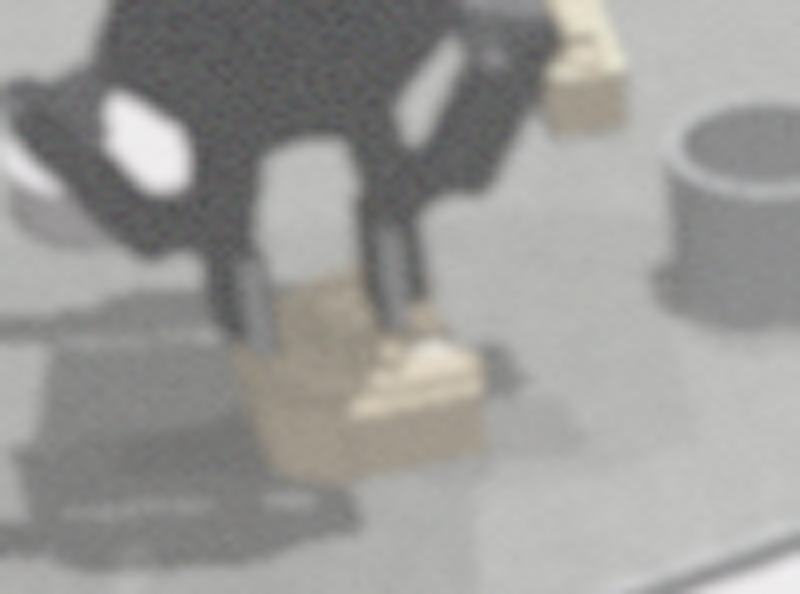

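View pics/w3.png

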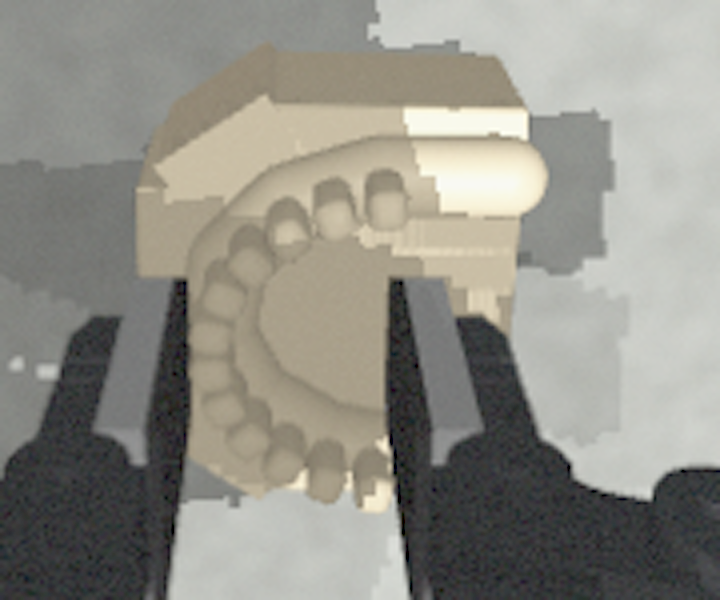

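Call:
jog_arm:
  series:
    - {"dp": [0,-0.1,0],"dr": [0,0,0]}
    - {"dp": [0,-0.3,0],"dr": [0,0,0]}
    - {"dp": [0,-0.4,0],"dr": [0,0,0]}
    - {"dp": [0,-0.4,0],"dr": [0,0,0]}

```text
clock: 4.0
eef_pos: [0.438, -0.0676, 0.1263]
tool_rot: [-1.14, 1.299, -1.311]
ft_force: [-0.8, 0.7, 1.0]
finger_gap: 0.0252
```

```bash
cat > tips.py <<'E'
from plan import *
import sys
tag=sys.argv[1]
s=get_state();R=Ro.from_rotvec(s['tool_rot']).as_matrix();p=s['eef_pos'];print(p.round(4),s['finger_gap'],s['ft_force'].round(2))
g=s['finger_gap']/2
pts=[p+R@[x,-a,b] for a in (0,.0187,.04) for b in (-g,g) for x in (-.011,.011)]
for n,(x0,y0,x1,y1),kk in (('wrist',(100,120,420,384),2),('side',(120,100,270,280),4)):
    im=eyes.read_camera(n); q=proj(n,pts)
    b=cv2.resize(im[y0:y1,x0:x1],None,fx=kk,fy=kk,interpolation=cv2.INTER_CUBIC)
    b=np.clip(255*(b/255.)**.5,0,255).astype(np.uint8)
    for i,u in enumerate(q): cv2.circle(b,tuple(((u-[x0,y0]+.5)*kk).astype(int)),2,[(0,0,255),(0,255,0),(255,0,0)][i//4],-1)
    cv2.imwrite(f'pics/tip_{n}{tag}.png',b)
E
python3 tips.py a
```

```text
[ 0.438  -0.0676  0.1263] 0.025207486965530743 [-0.76  0.69  0.95]
```

View pics/tip_wrista.png

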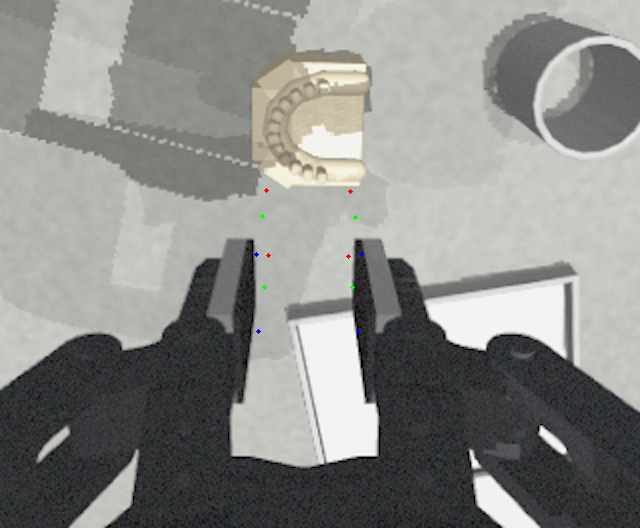

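View pics/tip_sidea.png

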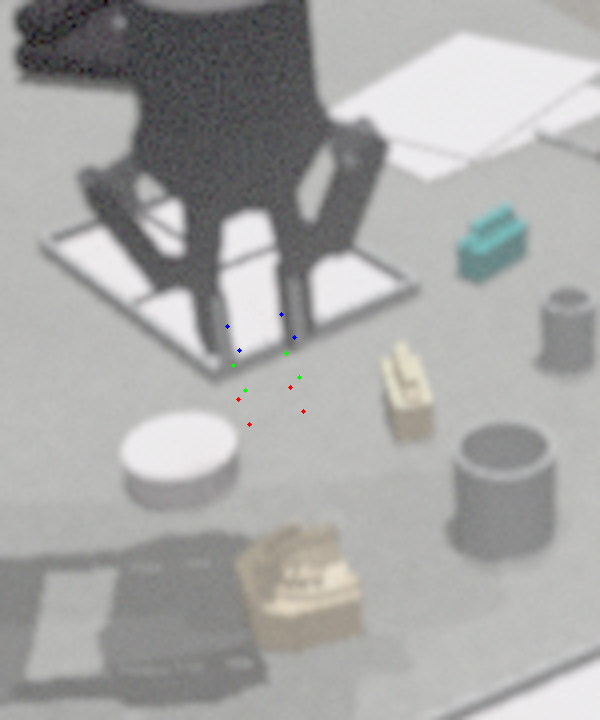

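Call:
jog_arm:
  series:
    - {"dp": [0,0,0],"dr": [0,0,0]}
    - {"dp": [0,0,0],"dr": [0,0,0]}
    - {"dp": [0,0,0],"dr": [0,0,0]}
    - {"dp": [0,0,0],"dr": [0,0,0]}
  gripper: 0.61

```text
clock: 4.6
eef_pos: [0.4354, -0.0665, 0.123]
tool_rot: [-1.144, 1.306, -1.305]
ft_force: [0.8, -0.1, -0.5]
finger_gap: 0.0522
```

```bash
sed -i 's/(0,.0187,.04)/(.03,.035,.04)/' tips.py; python3 tips.py b
```

```text
[ 0.4354 -0.0665  0.123 ] 0.05217260968493439 [ 0.85 -0.12 -0.5 ]
```

View pics/tip_wristb.png

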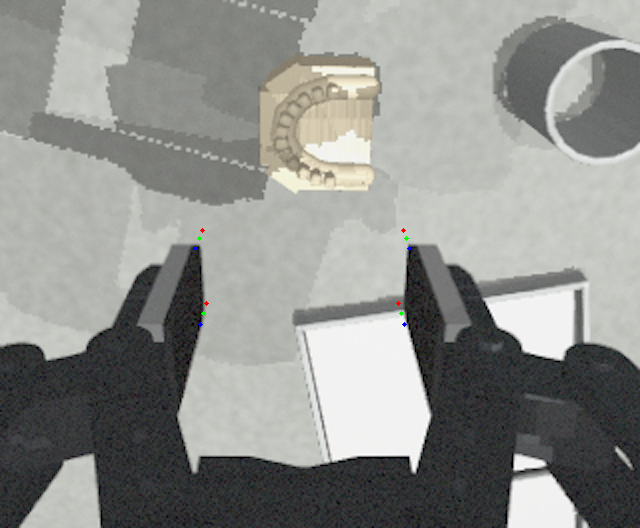

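View pics/tip_sideb.png

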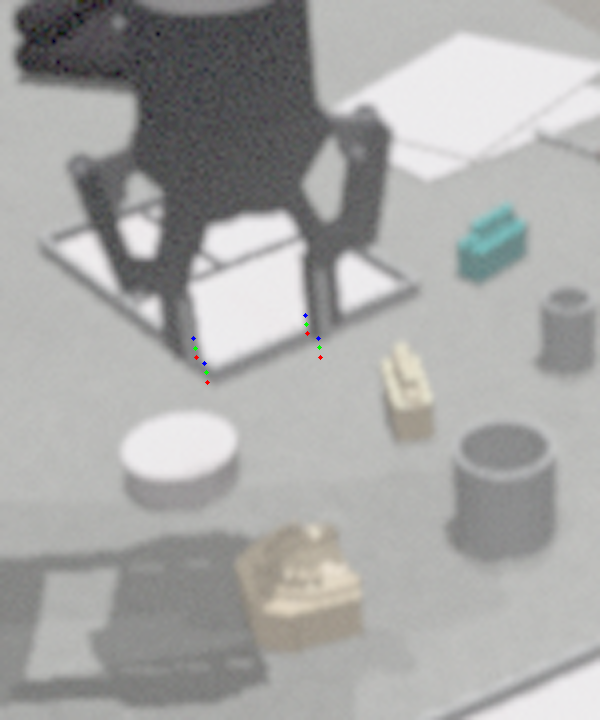

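```bash
cat > cast.py <<'E'
from plan import *
import sys
cx,cy,a=map(float,sys.argv[1:4])
im=eyes.read_camera('wrist'); x0,y0,x1,y1=190,120,330,240;k=5
b=cv2.resize(im[y0:y1,x0:x1],None,fx=k,fy=k,interpolation=cv2.INTER_CUBIC)
P=np.array([tr((cx,cy,a),*q) for q in [(.026,.03),(.026,-.03),(-.01,-.03),(-.026,-.018),(-.026,.018),(-.01,.03)]])
for z,c in((0,(0,0,255)),(.026,(0,255,0))):
    cv2.polylines(b,[((proj('wrist',np.c_[P,np.full(6,z)])+.5-[x0,y0])*k).astype(int).reshape(-1,1,2)],True,c,1)
cv2.imwrite('pics/cast.png',b)
go(cx,cy,-.0345,a)
E
python3 cast.py .4407 -.067 -.133
```

```text
jaw now -0.132 turn -0.001 j6 -0.28 dp [-0.0008  0.5259  0.0174] dr [ 0.0001  0.0017 -0.    ] clock 4.75 gap 0.0526 [ 0.4355 -0.0666  0.1233]
```

View pics/cast.png

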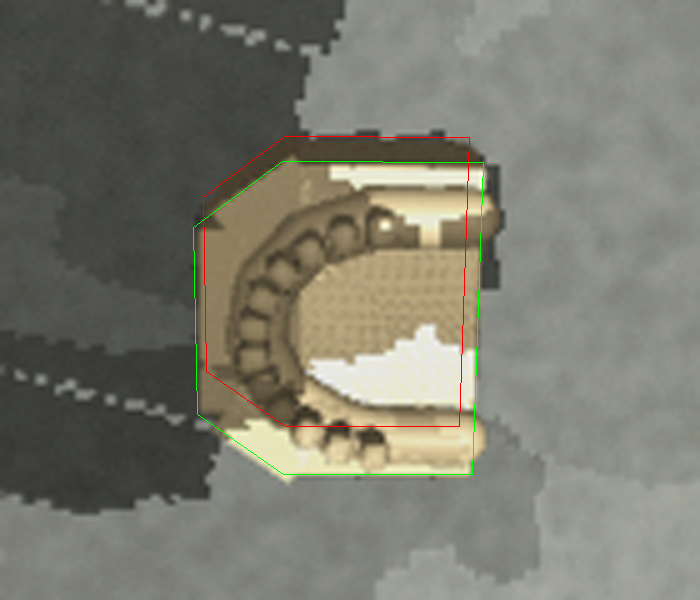

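Call:
jog_arm:
  series:
    - {"dp": [0,0,0.017],"dr": [0,0,0]}
    - {"dp": [0,0,0.017],"dr": [0,0,0]}
    - {"dp": [0,0.1,0.017],"dr": [0,0,0]}
    - {"dp": [0,0.3,0.017],"dr": [0,0,0]}
    - {"dp": [0,0.45,0.017],"dr": [0,0,0]}
    - {"dp": [0,0.52,0.017],"dr": [0,0,0]}
    - {"dp": [0,0.522,0.017],"dr": [0,0,0]}
    - {"dp": [0,0.522,0.017],"dr": [0,0,0]}
  gripper: 1

```text
clock: 5.75
eef_pos: [0.4415, -0.0676, -0.0323]
tool_rot: [-1.143, 1.304, -1.307]
ft_force: [1.0, -0.3, 0.2]
finger_gap: 0.0856
```

Call:
jog_arm:
  series:
    - {"dp": [0,0,0],"dr": [0,0,0]}
    - {"dp": [0,0,0],"dr": [0,0,0]}
    - {"dp": [0,0,0],"dr": [0,0,0]}
    - {"dp": [0,0,0],"dr": [0,0,0]}
    - {"dp": [0,0,0],"dr": [0,0,0]}
    - {"dp": [0,0,0],"dr": [0,0,0]}
  gripper: 0.35
  force: 50

```text
clock: 6.5
eef_pos: [0.4417, -0.0677, -0.0321]
tool_rot: [-1.143, 1.304, -1.307]
ft_force: [-0.8, 0.3, 7.3]
finger_gap: 0.0512
```

```bash
python3 tips.py c; python3 -c "
from plan import *
go(.5443,.2186,.0,.203)"
```

```text
[ 0.4417 -0.0677 -0.0321] 0.05116910958965918 [-0.78  0.3   7.31]
jaw now -0.132 turn 0.335 j6 -0.28 dp [-0.9908 -0.1072  0.2142] dr [-0.0023 -0.4261  0.0011] clock 6.60 gap 0.0510 [ 0.4417 -0.0677 -0.0321]
```

View pics/tip_wristc.png

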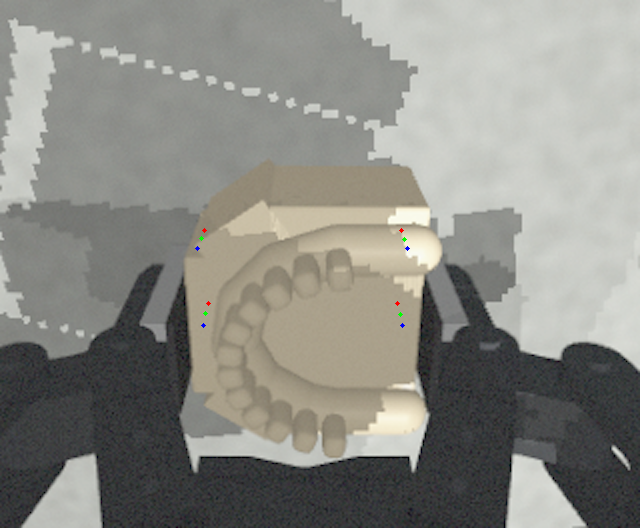

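Call:
jog_arm:
  series:
    - {"dp": [0,-0.03,0],"dr": [0,0,0]}
    - {"dp": [0,-0.1,0],"dr": [0,0,0]}
    - {"dp": [0,-0.22,0],"dr": [0,0,0]}
    - {"dp": [0,-0.33,0],"dr": [0,0,0]}
    - {"dp": [-0.15,-0.33,0.03],"dr": [0,-0.06,0]}
    - {"dp": [-0.3,-0.33,0.07],"dr": [0,-0.15,0]}
    - {"dp": [-0.5,-0.33,0.11],"dr": [0,-0.25,0]}
    - {"dp": [-0.68,-0.33,0.15],"dr": [0,-0.34,0]}
    - {"dp": [-0.85,-0.33,0.19],"dr": [0,-0.426,0]}
    - {"dp": [-0.97,-0.33,0.21],"dr": [0,-0.426,0]}
    - {"dp": [-0.99,-0.33,0.214],"dr": [0,-0.426,0]}
    - {"dp": [-0.99,-0.33,0.214],"dr": [0,-0.426,0]}
    - {"dp": [-0.99,-0.33,0.214],"dr": [0,-0.426,0]}

```text
clock: 8.22
eef_pos: [0.5427, 0.2177, 0.0655]
tool_rot: [-1.299, 1.06, -1.059]
ft_force: [-0.4, -0.8, -1.9]
finger_gap: 0.0513
```

```bash
python3 tips.py d; python3 -c "
from plan import *
go(.5443,.2186,-.0285,.203)"
```

```text
[0.5427 0.2177 0.0655] 0.051325049606734334 [-0.42 -0.76 -1.87]
jaw now 0.202 turn 0.001 j6 -0.01 dp [-0.002   0.3139  0.0051] dr [ 0.0005 -0.0019  0.0001] clock 8.32 gap 0.0511 [0.5429 0.2177 0.0657]
```

View pics/tip_wristd.png

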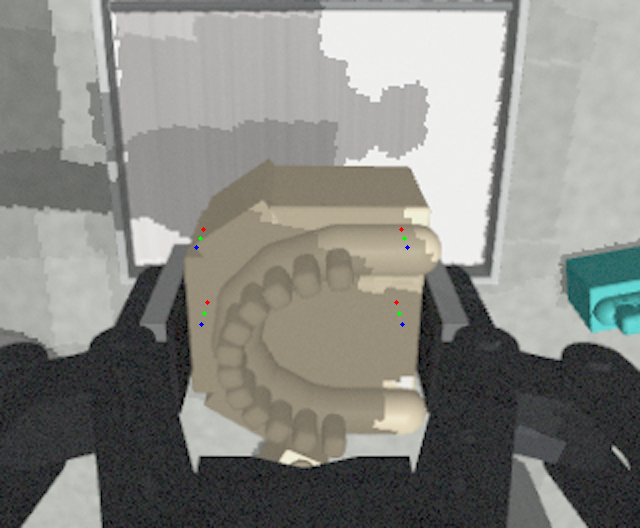

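Call:
jog_arm:
  series:
    - {"dp": [0,0.08,0.005],"dr": [0,0,0]}
    - {"dp": [0,0.18,0.005],"dr": [0,0,0]}
    - {"dp": [0,0.26,0.005],"dr": [0,0,0]}
    - {"dp": [0,0.29,0.005],"dr": [0,0,0]}
    - {"dp": [0,0.305,0.005],"dr": [0,0,0]}
    - {"dp": [0,0.31,0.005],"dr": [0,0,0]}
    - {"dp": [0,0.31,0.005],"dr": [0,0,0]}

```text
clock: 9.2
eef_pos: [0.5454, 0.2192, -0.0265]
tool_rot: [-1.297, 1.057, -1.059]
ft_force: [-0.6, 0.0, -2.6]
finger_gap: 0.0508
```

Lower by small steps until force shows contact.

Call:
jog_arm:
  series:
    - {"dp": [0,0.003,0],"dr": [0,0,0]}
    - {"dp": [0,0.006,0],"dr": [0,0,0]}
    - {"dp": [0,0.006,0],"dr": [0,0,0]}

```text
clock: 9.57
eef_pos: [0.5447, 0.2191, -0.029]
tool_rot: [-1.298, 1.058, -1.058]
ft_force: [-0.4, -0.5, -2.3]
finger_gap: 0.0513
```

Call:
jog_arm:
  series:
    - {"dp": [0,0.003,0],"dr": [0,0,0]}
    - {"dp": [0,0.004,0],"dr": [0,0,0]}
    - {"dp": [0,0.004,0],"dr": [0,0,0]}

```text
clock: 9.95
eef_pos: [0.5447, 0.2191, -0.0291]
tool_rot: [-1.299, 1.059, -1.058]
ft_force: [-5.0, -2.1, 7.7]
finger_gap: 0.0513
```

Call:
jog_arm:
  series:
    - {"dp": [0,0,0],"dr": [0,0,0]}
    - {"dp": [0,0,0],"dr": [0,0,0]}
    - {"dp": [0,0,0],"dr": [0,0,0]}
    - {"dp": [0,0,0],"dr": [0,0,0]}
    - {"dp": [0,-0.1,0],"dr": [0,0,0]}
    - {"dp": [0,-0.3,0],"dr": [0,0,0]}
    - {"dp": [0,-0.4,0],"dr": [0,0,0]}
    - {"dp": [0,-0.4,0],"dr": [0,0,0]}
  gripper: 0.85

```text
clock: 10.95
eef_pos: [0.547, 0.2196, 0.093]
tool_rot: [-1.293, 1.054, -1.061]
ft_force: [-0.4, -0.9, 0.0]
finger_gap: 0.0726
```

```bash
python3 tips.py e; python3 -c "
from plan import *
go(.565,.056,.06,-.268)"
```

```text
[0.547  0.2196 0.093 ] 0.07259358581914419 [-0.35 -0.86  0.03]
jaw now 0.203 turn -0.471 j6 -0.01 dp [ 0.5461  0.0969 -0.0414] dr [1.100e-03 5.996e-01 3.000e-04] clock 11.05 gap 0.0725 [0.5442 0.219  0.0891]
```

View pics/tip_wriste.png

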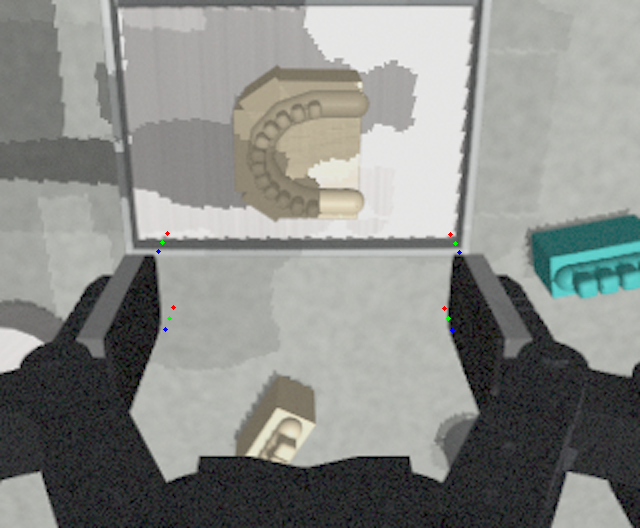

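Call:
jog_arm:
  series:
    - {"dp": [0.1,0,0],"dr": [0,0.1,0]}
    - {"dp": [0.3,0.03,-0.02],"dr": [0,0.3,0]}
    - {"dp": [0.48,0.06,-0.04],"dr": [0,0.5,0]}
    - {"dp": [0.546,0.09,-0.041],"dr": [0,0.6,0]}
    - {"dp": [0.546,0.09,-0.041],"dr": [0,0.6,0]}
    - {"dp": [0.546,0.09,-0.041],"dr": [0,0.6,0]}
    - {"dp": [0.546,0.09,-0.041],"dr": [0,0.6,0]}
  gripper: 0.65

```text
clock: 11.92
eef_pos: [0.5655, 0.0573, 0.0627]
tool_rot: [-1.071, 1.403, -1.402]
ft_force: [0.0, 0.2, -0.3]
finger_gap: 0.0556
```

```bash
cat > box.py <<'E'
from plan import *
import sys
# box/cyl overlay: cx cy a hx hy h z tcpz
cx,cy,a,hx,hy,h,tz=map(float,sys.argv[1:8])
p=eyes.camera_params('wrist');im=eyes.read_camera('wrist')
if hy>0: P=np.array([tr((cx,cy,a),*q) for q in [(hx,hy),(hx,-hy),(-hx,-hy),(-hx,hy)]])
else: t=np.linspace(0,6.28,40);P=np.c_[cx+hx*np.cos(t),cy+hx*np.sin(t)]
for z,c in((0,(0,0,255)),(h,(0,255,0))):
    cv2.polylines(im,[(proj('wrist',np.c_[P,np.full(len(P),z)],p)+.5).astype(int).reshape(-1,1,2)],True,c,1)
b=cv2.resize(im[60:320,100:420],None,fx=2,fy=2,interpolation=cv2.INTER_CUBIC)
cv2.imwrite('pics/box%s.png'%sys.argv[8],b)
go(cx,cy,tz,a)
E
python3 box.py .565 .056 -.268 .011 .026 .026 -.024 1
```

```text
jaw now -0.266 turn -0.002 j6 0.17 dp [ 0.0045  0.2894 -0.0008] dr [-0.0002  0.0023 -0.0002] clock 11.97 gap 0.0559 [0.5656 0.0572 0.0628]
```

View pics/box1.png

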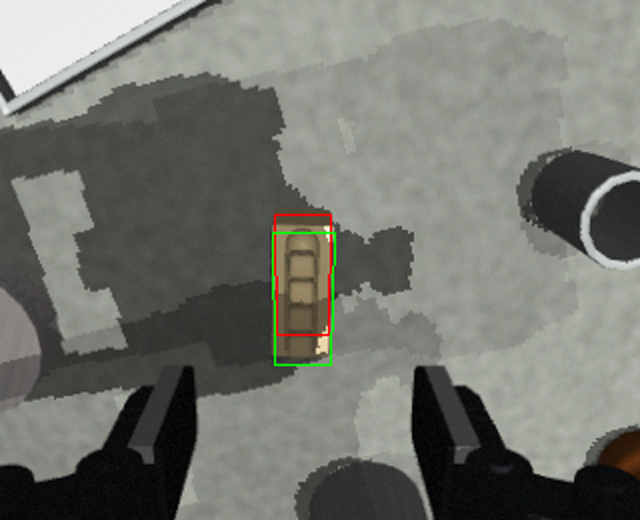

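Call:
jog_arm:
  series:
    - {"dp": [0,0.08,0],"dr": [0,0,0]}
    - {"dp": [0,0.2,0],"dr": [0,0,0]}
    - {"dp": [0,0.27,0],"dr": [0,0,0]}
    - {"dp": [0,0.285,0],"dr": [0,0,0]}
    - {"dp": [0,0.285,0],"dr": [0,0,0]}
    - {"dp": [0,0.285,0],"dr": [0,0,0]}

```text
clock: 12.72
eef_pos: [0.5668, 0.0562, -0.0215]
tool_rot: [-1.068, 1.402, -1.405]
ft_force: [-0.0, -0.5, -0.5]
finger_gap: 0.0557
```

Call:
jog_arm:
  series:
    - {"dp": [0,0,0],"dr": [0,0,0]}
    - {"dp": [0,0,0],"dr": [0,0,0]}
    - {"dp": [0,0,0],"dr": [0,0,0]}
    - {"dp": [0,0,0],"dr": [0,0,0]}
    - {"dp": [0,0,0],"dr": [0,0,0]}
    - {"dp": [0,0,0],"dr": [0,0,0]}
  gripper: 0.1
  force: 40

```text
clock: 13.48
eef_pos: [0.5663, 0.056, -0.0221]
tool_rot: [-1.069, 1.403, -1.405]
ft_force: [-1.1, -0.2, 6.1]
finger_gap: 0.0211
```

```bash
python3 -c "
from plan import *
go(*tr(T2,0,.044),.06,.038)"
```

```text
jaw now -0.268 turn 0.306 j6 0.17 dp [ 1.0328 -0.2737  0.0469] dr [-0.0015 -0.3901 -0.    ] clock 13.47 gap 0.0211 [ 0.5663  0.056  -0.0221]
```

Call:
jog_arm:
  series:
    - {"dp": [0,-0.03,0],"dr": [0,0,0]}
    - {"dp": [0,-0.12,0],"dr": [0,0,0]}
    - {"dp": [0,-0.25,0],"dr": [0,0,0]}
    - {"dp": [0,-0.37,0],"dr": [0,0,0]}
    - {"dp": [0.1,-0.38,0],"dr": [0,-0.05,0]}
    - {"dp": [0.25,-0.38,0.01],"dr": [0,-0.12,0]}
    - {"dp": [0.42,-0.38,0.02],"dr": [0,-0.2,0]}
    - {"dp": [0.6,-0.38,0.03],"dr": [0,-0.3,0]}
    - {"dp": [0.78,-0.38,0.04],"dr": [0,-0.39,0]}
    - {"dp": [0.92,-0.36,0.047],"dr": [0,-0.39,0]}
    - {"dp": [1,-0.3,0.047],"dr": [0,-0.39,0]}
    - {"dp": [1,-0.3,0.047],"dr": [0,-0.39,0]}
    - {"dp": [1,-0.3,0.047],"dr": [0,-0.39,0]}

```text
clock: 15.1
eef_pos: [0.4998, -0.2362, 0.0674]
tool_rot: [-1.227, 1.181, -1.181]
ft_force: [-0.0, 1.4, -0.8]
finger_gap: 0.0209
```

```bash
python3 tips.py f; python3 -c "
from plan import *
go(*tr(T2,0,.044),-.0175,.038)"
```

```text
[ 0.4998 -0.2362  0.0674] 0.02088670735496894 [-0.02  1.38 -0.8 ]
jaw now 0.039 turn -0.001 j6 -0.69 dp [ 0.0342  0.2843 -0.0102] dr [-0.0008  0.0017  0.0004] clock 15.20 gap 0.0211 [ 0.5002 -0.236   0.0678]
```

View pics/tip_wristf.png

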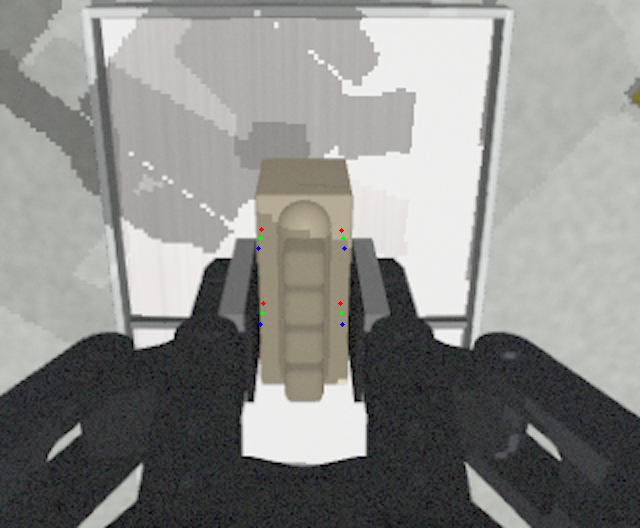

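Call:
jog_arm:
  series:
    - {"dp": [0.034,0.08,-0.01],"dr": [0,0,0]}
    - {"dp": [0.034,0.18,-0.01],"dr": [0,0,0]}
    - {"dp": [0.034,0.25,-0.01],"dr": [0,0,0]}
    - {"dp": [0.034,0.275,-0.01],"dr": [0,0,0]}
    - {"dp": [0.034,0.282,-0.01],"dr": [0,0,0]}
    - {"dp": [0.034,0.282,-0.01],"dr": [0,0,0]}
    - {"dp": [0.034,0.282,-0.01],"dr": [0,0,0]}

```text
clock: 16.08
eef_pos: [0.4978, -0.2476, -0.0164]
tool_rot: [-1.227, 1.18, -1.183]
ft_force: [0.5, -0.1, -1.0]
finger_gap: 0.0208
```

Call:
jog_arm:
  series:
    - {"dp": [0,0.002,0],"dr": [0,0,0]}
    - {"dp": [0,0.005,0],"dr": [0,0,0]}
    - {"dp": [0,0.005,0],"dr": [0,0,0]}

```text
clock: 16.45
eef_pos: [0.497, -0.2471, -0.019]
tool_rot: [-1.227, 1.181, -1.181]
ft_force: [-0.2, 0.3, 0.1]
finger_gap: 0.0209
```

Call:
jog_arm:
  series:
    - {"dp": [0,0.003,0],"dr": [0,0,0]}
    - {"dp": [0,0.004,0],"dr": [0,0,0]}
    - {"dp": [0,0.004,0],"dr": [0,0,0]}

```text
clock: 16.82
eef_pos: [0.4971, -0.2472, -0.0191]
tool_rot: [-1.227, 1.182, -1.18]
ft_force: [-4.3, 1.7, 9.5]
finger_gap: 0.0214
```

Call:
jog_arm:
  series:
    - {"dp": [0,0,0],"dr": [0,0,0]}
    - {"dp": [0,0,0],"dr": [0,0,0]}
    - {"dp": [0,0,0],"dr": [0,0,0]}
    - {"dp": [0,0,0],"dr": [0,0,0]}
    - {"dp": [0,-0.1,0],"dr": [0,0,0]}
    - {"dp": [0,-0.25,0],"dr": [0,0,0]}
    - {"dp": [0,-0.3,0],"dr": [0,0,0]}
    - {"dp": [0,-0.3,0],"dr": [0,0,0]}
    - {"dp": [0,-0.3,0],"dr": [0,0,0]}
  gripper: 0.65

```text
clock: 17.95
eef_pos: [0.496, -0.2463, 0.0681]
tool_rot: [-1.227, 1.184, -1.179]
ft_force: [0.4, -0.3, -0.3]
finger_gap: 0.0552
```

```bash
python3 tips.py g; python3 -c "
from plan import *
print(w('top',[[208,118.5]],.008))
go(.6758,.0601,.06,0.038)"
```

```text
[ 0.496  -0.2463  0.0681] 0.05516220144668561 [ 0.38 -0.3  -0.35]
[[0.79295386 0.08728923 0.008     ]]
jaw now 0.038 turn -0.000 j6 -0.70 dp [-0.9978  0.0271  0.6378] dr [ 0.0033  0.     -0.0028] clock 18.05 gap 0.0554 [ 0.496  -0.2463  0.068 ]
```

View pics/tip_wristg.png

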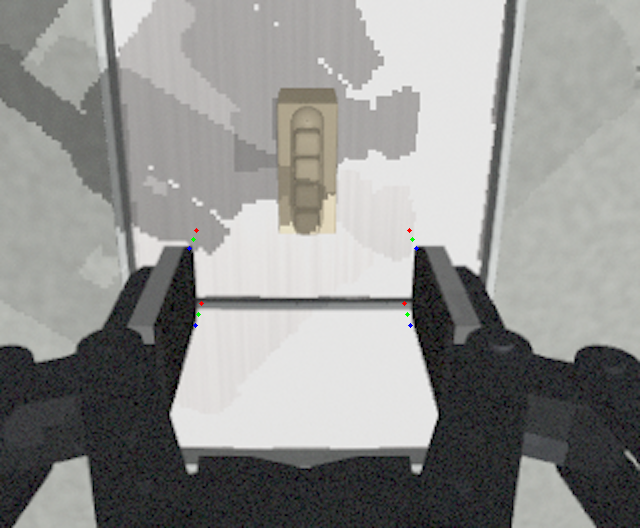

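Call:
jog_arm:
  series:
    - {"dp": [-0.15,0,0.1],"dr": [0,0,0]}
    - {"dp": [-0.32,0,0.2],"dr": [0,0,0]}
    - {"dp": [-0.5,0.02,0.32],"dr": [0,0,0]}
    - {"dp": [-0.67,0.02,0.43],"dr": [0,0,0]}
    - {"dp": [-0.84,0.02,0.54],"dr": [0,0,0]}
    - {"dp": [-0.96,0.02,0.62],"dr": [0,0,0]}
    - {"dp": [-0.997,0.02,0.638],"dr": [0,0,0]}
    - {"dp": [-0.997,0.02,0.638],"dr": [0,0,0]}
    - {"dp": [-0.997,0.02,0.638],"dr": [0,0,0]}

```text
clock: 19.18
eef_pos: [0.6762, 0.0577, 0.0633]
tool_rot: [-1.227, 1.183, -1.182]
ft_force: [-0.1, -0.7, -0.4]
finger_gap: 0.0554
```

```bash
python3 box.py .6758 .0601 .038 .017 0 .046 -.018 2
```

```text
jaw now 0.036 turn 0.002 j6 -0.12 dp [-0.0084  0.2718 -0.0012] dr [ 0.0011 -0.0021  0.0001] clock 19.23 gap 0.0554 [0.6763 0.0576 0.0635]
```

View pics/box2.png

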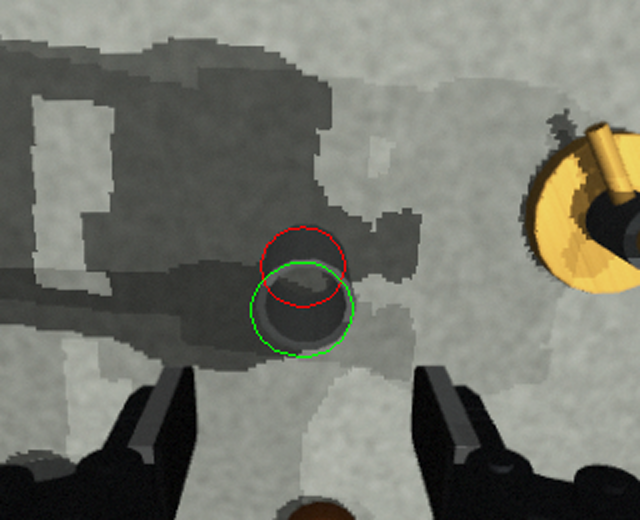

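Call:
jog_arm:
  series:
    - {"dp": [-0.008,0.08,0.003],"dr": [0,0,0]}
    - {"dp": [-0.008,0.2,0.003],"dr": [0,0,0]}
    - {"dp": [-0.008,0.26,0.003],"dr": [0,0,0]}
    - {"dp": [-0.008,0.27,0.003],"dr": [0,0,0]}
    - {"dp": [-0.008,0.27,0.003],"dr": [0,0,0]}
    - {"dp": [-0.008,0.27,0.003],"dr": [0,0,0]}

```text
clock: 19.98
eef_pos: [0.679, 0.0614, -0.0155]
tool_rot: [-1.225, 1.179, -1.183]
ft_force: [0.2, -0.8, 0.1]
finger_gap: 0.0559
```

Call:
jog_arm:
  series:
    - {"dp": [0,0,0],"dr": [0,0,0]}
    - {"dp": [0,0,0],"dr": [0,0,0]}
    - {"dp": [0,0,0],"dr": [0,0,0]}
    - {"dp": [0,0,0],"dr": [0,0,0]}
    - {"dp": [0,0,0],"dr": [0,0,0]}
    - {"dp": [0,0,0],"dr": [0,0,0]}
  gripper: 0.2

```text
clock: 20.72
eef_pos: [0.6787, 0.0614, -0.0158]
tool_rot: [-1.226, 1.18, -1.182]
ft_force: [-2.5, 0.5, 6.0]
finger_gap: 0.0337
```

```bash
python3 -c "
from plan import *
go(*tr(T2,0,-.069),.09,.038)"
```

```text
jaw now 0.038 turn -0.000 j6 -0.11 dp [ 1.3793 -0.3535 -0.6416] dr [-0.0021  0.0001  0.0002] clock 20.73 gap 0.0337 [ 0.6787  0.0614 -0.0158]
```

Call:
jog_arm:
  series:
    - {"dp": [0,-0.03,0],"dr": [0,0,0]}
    - {"dp": [0,-0.12,0],"dr": [0,0,0]}
    - {"dp": [0,-0.25,0],"dr": [0,0,0]}
    - {"dp": [0,-0.36,0],"dr": [0,0,0]}
    - {"dp": [0.12,-0.36,-0.1],"dr": [0,0,0]}
    - {"dp": [0.28,-0.36,-0.22],"dr": [0,0,0]}
    - {"dp": [0.42,-0.36,-0.35],"dr": [0,0,0]}
    - {"dp": [0.57,-0.36,-0.48],"dr": [0,0,0]}
    - {"dp": [0.72,-0.36,-0.58],"dr": [0,0,0]}
    - {"dp": [0.88,-0.36,-0.64],"dr": [0,0,0]}
    - {"dp": [1,-0.36,-0.64],"dr": [0,0,0]}
    - {"dp": [1,-0.36,-0.64],"dr": [0,0,0]}

```text
clock: 22.22
eef_pos: [0.4971, -0.2479, 0.0913]
tool_rot: [-1.225, 1.183, -1.185]
ft_force: [0.4, 0.8, -0.1]
finger_gap: 0.0335
```

```bash
python3 -c "
from plan import *
print(w('top',[[397,160]],.0))
go(*tr(T2,0,-.069),-.0105,.038)"
```

```text
[[ 0.71169424 -0.33559217  0.        ]]
jaw now 0.035 turn 0.003 j6 -0.70 dp [0.3717 0.3397 0.0029] dr [-0.0009 -0.0044  0.0009] clock 22.23 gap 0.0335 [ 0.4971 -0.2479  0.0913]
```

Call:
jog_arm:
  series:
    - {"dp": [0.15,0,0.003],"dr": [0,0,0]}
    - {"dp": [0.33,0,0.003],"dr": [0,0,0]}
    - {"dp": [0.372,0.05,0.003],"dr": [0,0,0]}
    - {"dp": [0.372,0.17,0.003],"dr": [0,0,0]}
    - {"dp": [0.372,0.28,0.003],"dr": [0,0,0]}
    - {"dp": [0.372,0.33,0.003],"dr": [0,0,0]}
    - {"dp": [0.372,0.34,0.003],"dr": [0,0,0]}
    - {"dp": [0.372,0.34,0.003],"dr": [0,0,0]}
    - {"dp": [0.372,0.34,0.003],"dr": [0,0,0]}

```text
clock: 23.35
eef_pos: [0.5034, -0.3578, -0.0097]
tool_rot: [-1.227, 1.179, -1.183]
ft_force: [-0.5, -0.3, -0.5]
finger_gap: 0.0337
```

Call:
jog_arm:
  series:
    - {"dp": [0,0.002,0],"dr": [0,0,0]}
    - {"dp": [0,0.004,0],"dr": [0,0,0]}
    - {"dp": [0,0.004,0],"dr": [0,0,0]}

```text
clock: 23.72
eef_pos: [0.5025, -0.3572, -0.0123]
tool_rot: [-1.227, 1.181, -1.181]
ft_force: [-0.2, -0.2, -0.2]
finger_gap: 0.0332
```

```bash
python3 tips.py h
```

```text
[ 0.5025 -0.3572 -0.0123] 0.03324594712668459 [-0.17 -0.17 -0.19]
```

View pics/tip_wristh.png

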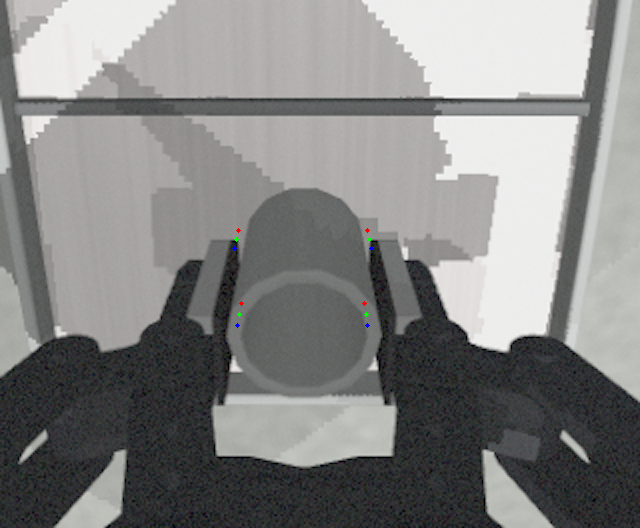

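Call:
jog_arm:
  series:
    - {"dp": [0,0.003,0],"dr": [0,0,0]}
    - {"dp": [0,0.004,0],"dr": [0,0,0]}
    - {"dp": [0,0.004,0],"dr": [0,0,0]}

```text
clock: 24.2
eef_pos: [0.5026, -0.3573, -0.0128]
tool_rot: [-1.227, 1.181, -1.181]
ft_force: [-2.5, 2.3, 5.5]
finger_gap: 0.0334
```

Call:
jog_arm:
  series:
    - {"dp": [0,0,0],"dr": [0,0,0]}
    - {"dp": [0,0,0],"dr": [0,0,0]}
    - {"dp": [0,0,0],"dr": [0,0,0]}
    - {"dp": [0,0,0],"dr": [0,0,0]}
    - {"dp": [0,-0.1,0],"dr": [0,0,0]}
    - {"dp": [0,-0.25,0],"dr": [0,0,0]}
    - {"dp": [0,-0.3,0],"dr": [0,0,0]}
    - {"dp": [0,-0.3,0],"dr": [0,0,0]}
    - {"dp": [0,-0.3,0],"dr": [0,0,0]}
  gripper: 0.65

```text
clock: 25.32
eef_pos: [0.5015, -0.3561, 0.0745]
tool_rot: [-1.227, 1.184, -1.178]
ft_force: [0.4, -0.6, -0.3]
finger_gap: 0.0554
```

```bash
python3 tips.py i; python3 -c "
from plan import *
go(.688,-.0729,.075,-1.368)"
```

```text
[ 0.5015 -0.3561  0.0745] 0.05535134891076202 [ 0.41 -0.56 -0.35]
jaw now 0.038 turn -1.406 j6 -0.84 dp [-0.9198 -0.0013  0.6571] dr [ 4.9000e-03  1.7902e+00 -7.0000e-04] clock 25.43 gap 0.0552 [ 0.5015 -0.3561  0.0744]
```

View pics/tip_wristi.png

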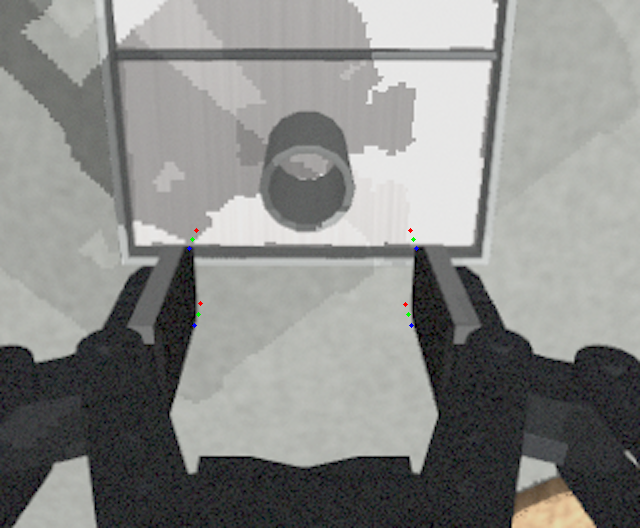

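Call:
jog_arm:
  series:
    - {"dp": [-0.15,0,0.1],"dr": [0,0.1,0]}
    - {"dp": [-0.32,0,0.22],"dr": [0,0.3,0]}
    - {"dp": [-0.48,0,0.34],"dr": [0,0.5,0]}
    - {"dp": [-0.64,0,0.45],"dr": [0,0.7,0]}
    - {"dp": [-0.8,0,0.56],"dr": [0,0.9,0]}
    - {"dp": [-0.9,0,0.64],"dr": [0,0.9,0]}
    - {"dp": [-0.92,0,0.657],"dr": [0,0.9,0]}

```text
clock: 26.3
eef_pos: [0.6891, -0.0714, 0.0749]
tool_rot: [-0.819, 1.682, -1.679]
ft_force: [-0.1, -0.1, -0.8]
finger_gap: 0.0555
```

```bash
python3 -c "
from plan import *
go(.688,-.0729,.065,-1.368)"
```

```text
jaw now -0.666 turn -0.702 j6 0.40 dp [0.0062 0.033  0.0002] dr [0.002  0.8942 0.0017] clock 26.30 gap 0.0555 [ 0.6891 -0.0714  0.0749]
```

Call:
jog_arm:
  series:
    - {"dp": [0,0.03,0],"dr": [0,0.2,0]}
    - {"dp": [0,0.03,0],"dr": [0,0.43,0]}
    - {"dp": [0,0.03,0],"dr": [0,0.66,0]}
    - {"dp": [0,0.03,0],"dr": [0,0.89,0]}
    - {"dp": [0,0.03,0],"dr": [0,0.894,0]}
    - {"dp": [0,0.03,0],"dr": [0,0.894,0]}

```text
clock: 27.05
eef_pos: [0.6884, -0.0744, 0.0669]
tool_rot: [-0.215, 2.116, -2.115]
ft_force: [0.4, -0.6, -0.0]
finger_gap: 0.0554
```

```bash
python3 box.py .688 -.0729 -1.368 .019 0 .046 -.025 3
```

```text
jaw now -1.370 turn 0.002 j6 1.10 dp [ 0.0008  0.307  -0.0046] dr [ 0.0003 -0.0019  0.0008] clock 27.10 gap 0.0554 [ 0.6886 -0.0742  0.0671]
```

View pics/box3.png

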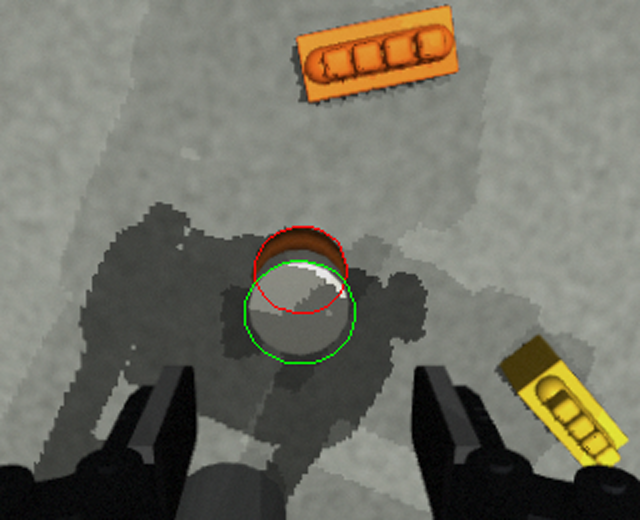

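Call:
jog_arm:
  series:
    - {"dp": [0,0.08,-0.003],"dr": [0,0,0]}
    - {"dp": [0,0.2,-0.003],"dr": [0,0,0]}
    - {"dp": [0,0.28,-0.003],"dr": [0,0,0]}
    - {"dp": [0,0.3,-0.003],"dr": [0,0,0]}
    - {"dp": [0,0.3,-0.003],"dr": [0,0,0]}
    - {"dp": [0,0.3,-0.003],"dr": [0,0,0]}

```text
clock: 27.85
eef_pos: [0.6901, -0.0733, -0.0209]
tool_rot: [-0.209, 2.114, -2.116]
ft_force: [0.7, -0.5, -0.2]
finger_gap: 0.0556
```

Call:
jog_arm:
  series:
    - {"dp": [0,0,0],"dr": [0,0,0]}
    - {"dp": [0,0,0],"dr": [0,0,0]}
    - {"dp": [0,0,0],"dr": [0,0,0]}
    - {"dp": [0,0,0],"dr": [0,0,0]}
    - {"dp": [0,0,0],"dr": [0,0,0]}
    - {"dp": [0,0,0],"dr": [0,0,0]}
  gripper: 0.3

```text
clock: 28.6
eef_pos: [0.6899, -0.0732, -0.0207]
tool_rot: [-0.21, 2.114, -2.116]
ft_force: [-1.7, -0.2, 5.9]
finger_gap: 0.0348
```

```bash
python3 -c "
from plan import *
go(*tr(T3,.039,.0565),.09,-1.368)"
```

```text
jaw now -1.371 turn 0.003 j6 1.10 dp [ 0.153  -0.3708 -1.4262] dr [-0.0014 -0.0037 -0.0027] clock 28.60 gap 0.0348 [ 0.6899 -0.0732 -0.0207]
```

```bash
python3 tips.py j; python3 - <<'E'
from h import *
im=eyes.read_camera('side')
b=cv2.resize(im[150:240,240:350],None,fx=7,fy=6.6,interpolation=cv2.INTER_CUBIC)
cv2.imwrite('pics/sj.png',np.clip(255*(b/255.)**.5,0,255).astype(np.uint8))
E
```

```text
[ 0.6899 -0.0732 -0.0207] 0.0347863703387632 [-1.65 -0.2   5.93]
```

View pics/tip_wristj.png

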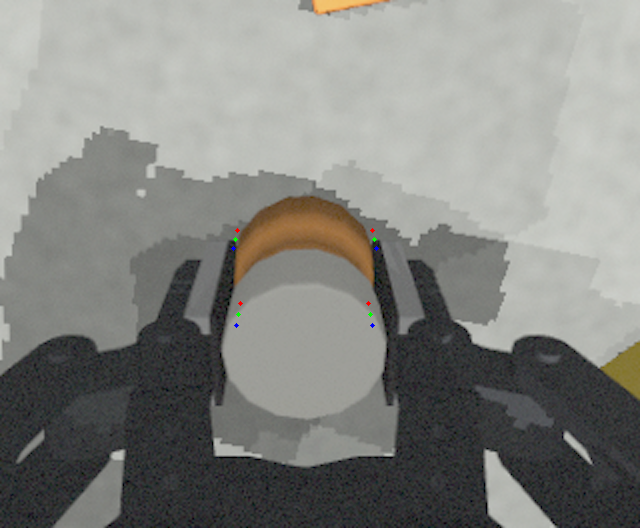

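View pics/sj.png

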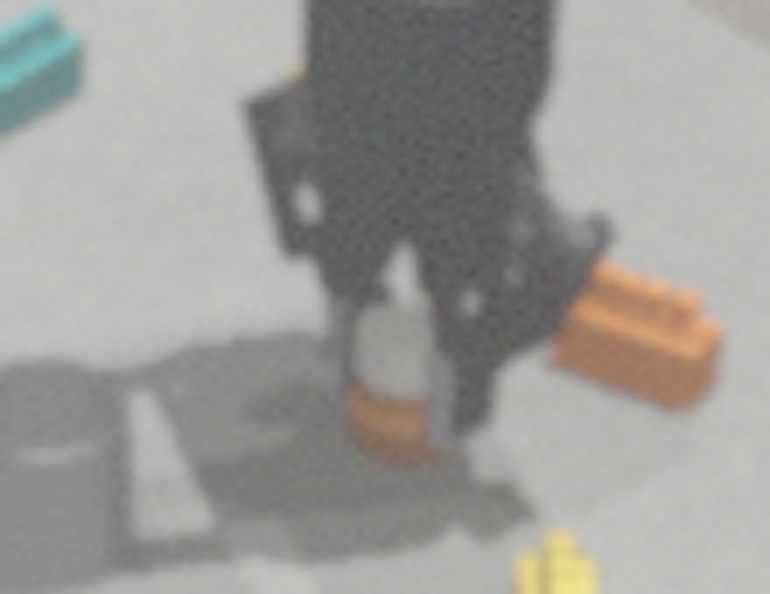

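Call:
jog_arm:
  series:
    - {"dp": [0,-0.03,0],"dr": [0,0,0]}
    - {"dp": [0,-0.12,0],"dr": [0,0,0]}
    - {"dp": [0,-0.25,0],"dr": [0,0,0]}
    - {"dp": [0,-0.36,0],"dr": [0,0,0]}
    - {"dp": [0.05,-0.36,-0.12],"dr": [0,0,0]}
    - {"dp": [0.1,-0.36,-0.28],"dr": [0,0,0]}
    - {"dp": [0.14,-0.36,-0.45],"dr": [0,0,0]}
    - {"dp": [0.15,-0.36,-0.63],"dr": [0,0,0]}
    - {"dp": [0.15,-0.36,-0.82],"dr": [0,0,0]}
    - {"dp": [0.15,-0.36,-1],"dr": [0,0,0]}
    - {"dp": [0.15,-0.36,-1],"dr": [0,0,0]}

```text
clock: 30.12
eef_pos: [0.5838, 0.2154, 0.0856]
tool_rot: [-0.217, 2.114, -2.113]
ft_force: [-0.1, -0.5, -0.1]
finger_gap: 0.0347
```

```bash
python3 -c "
from plan import *
go(*tr(T3,.039,.0565),-.0157,-1.368)"
```

```text
jaw now -1.366 turn -0.002 j6 1.54 dp [-0.0042  0.3379 -0.4135] dr [0.0005 0.0027 0.0001] clock 30.12 gap 0.0347 [0.5838 0.2154 0.0856]
```

Call:
jog_arm:
  series:
    - {"dp": [0,0,-0.15],"dr": [0,0,0]}
    - {"dp": [0,0,-0.34],"dr": [0,0,0]}
    - {"dp": [-0.003,0.05,-0.413],"dr": [0,0,0]}
    - {"dp": [-0.003,0.17,-0.413],"dr": [0,0,0]}
    - {"dp": [-0.003,0.27,-0.413],"dr": [0,0,0]}
    - {"dp": [-0.003,0.31,-0.413],"dr": [0,0,0]}
    - {"dp": [-0.003,0.325,-0.413],"dr": [0,0,0]}
    - {"dp": [-0.003,0.325,-0.413],"dr": [0,0,0]}
    - {"dp": [-0.003,0.325,-0.413],"dr": [0,0,0]}

```text
clock: 31.25
eef_pos: [0.5625, 0.334, -0.0106]
tool_rot: [-0.209, 2.116, -2.115]
ft_force: [-0.0, 0.3, -1.0]
finger_gap: 0.0343
```

```bash
python3 tips.py k;python3 -c "
from plan import *
go(*tr(T3,.039,.0565),-.0177,-1.368)"
```

```text
[ 0.5625  0.334  -0.0106] 0.034260081126533365 [-0.01  0.3  -1.04]
jaw now -1.371 turn 0.003 j6 1.73 dp [ 0.006   0.0227 -0.0116] dr [ 0.0004 -0.0038 -0.0024] clock 31.35 gap 0.0343 [ 0.5622  0.334  -0.0109]
```

View pics/tip_wristk.png

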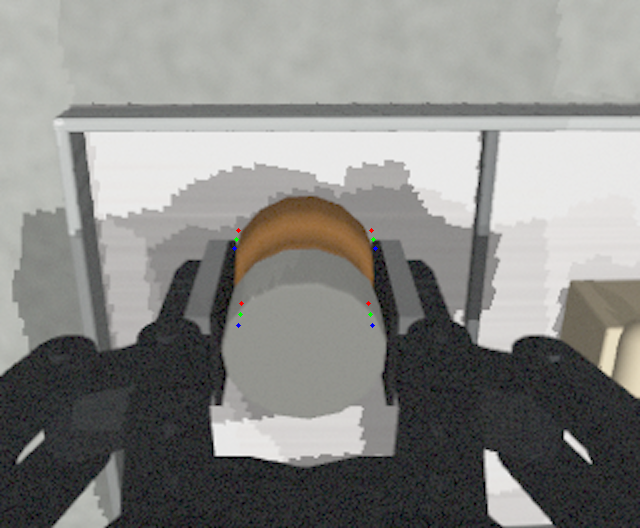

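Call:
jog_arm:
  series:
    - {"dp": [0.004,0.01,-0.008],"dr": [0,0,0]}
    - {"dp": [0.004,0.02,-0.008],"dr": [0,0,0]}
    - {"dp": [0.004,0.02,-0.008],"dr": [0,0,0]}
    - {"dp": [0.004,0.02,-0.008],"dr": [0,0,0]}

```text
clock: 31.85
eef_pos: [0.5597, 0.3361, -0.0177]
tool_rot: [-0.212, 2.117, -2.116]
ft_force: [-1.9, 0.8, 3.9]
finger_gap: 0.0345
```

Call:
jog_arm:
  series:
    - {"dp": [0,0.003,0],"dr": [0,0,0]}
    - {"dp": [0,0.003,0],"dr": [0,0,0]}
    - {"dp": [0,0.003,0],"dr": [0,0,0]}

```text
clock: 32.22
eef_pos: [0.5598, 0.3362, -0.0177]
tool_rot: [-0.213, 2.117, -2.116]
ft_force: [-5.0, -0.9, 9.1]
finger_gap: 0.0346
```

Call:
jog_arm:
  series:
    - {"dp": [0,0,0],"dr": [0,0,0]}
    - {"dp": [0,0,0],"dr": [0,0,0]}
    - {"dp": [0,0,0],"dr": [0,0,0]}
    - {"dp": [0,0,0],"dr": [0,0,0]}
    - {"dp": [0,-0.1,0],"dr": [0,0,0]}
    - {"dp": [0,-0.25,0],"dr": [0,0,0]}
    - {"dp": [0,-0.32,0],"dr": [0,0,0]}
    - {"dp": [0,-0.32,0],"dr": [0,0,0]}
    - {"dp": [0,-0.32,0],"dr": [0,0,0]}
  gripper: 0.6

```text
clock: 33.35
eef_pos: [0.5585, 0.3354, 0.0751]
tool_rot: [-0.215, 2.117, -2.119]
ft_force: [-0.5, -1.2, -0.1]
finger_gap: 0.0513
```

```bash
python3 tips.py l;python3 -c "
from plan import *
go(.5616,-.0645,.085,-1.368)"
```

```text
[0.5585 0.3354 0.0751] 0.051317422147850275 [-0.53 -1.17 -0.11]
jaw now -1.371 turn 0.003 j6 1.74 dp [ 0.254  -0.0324  1.3084] dr [-0.0008 -0.0038  0.0049] clock 33.45 gap 0.0511 [0.5584 0.3353 0.0747]
```

View pics/tip_wristl.png

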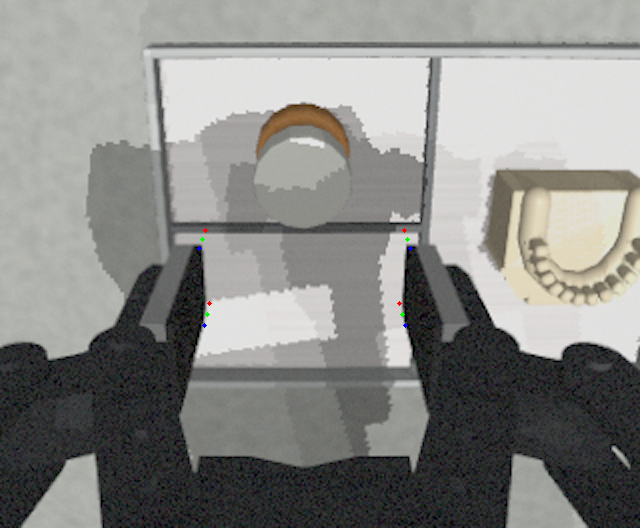

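Call:
jog_arm:
  series:
    - {"dp": [0.03,-0.03,0.12],"dr": [0,0,0]}
    - {"dp": [0.06,-0.03,0.28],"dr": [0,0,0]}
    - {"dp": [0.1,-0.03,0.46],"dr": [0,0,0]}
    - {"dp": [0.15,-0.03,0.65],"dr": [0,0,0]}
    - {"dp": [0.2,-0.03,0.83],"dr": [0,0,0]}
    - {"dp": [0.25,-0.03,1],"dr": [0,0,0]}
    - {"dp": [0.25,-0.03,1],"dr": [0,0,0]}
  gripper: 0.95

```text
clock: 34.33
eef_pos: [0.5449, 0.0241, 0.0849]
tool_rot: [-0.209, 2.12, -2.12]
ft_force: [0.3, 0.3, 0.9]
finger_gap: 0.0812
```

```bash
python3 -c "
from plan import *
go(.5616,-.0645,.085,-1.368)"
```

```text
jaw now -1.376 turn 0.008 j6 1.21 dp [ 0.0024 -0.0005  0.3006] dr [ 0.0007 -0.0102  0.0027] clock 34.33 gap 0.0812 [0.5449 0.0241 0.0849]
```

Call:
jog_arm:
  series:
    - {"dp": [0,0,0.15],"dr": [0,0,0]}
    - {"dp": [0,0,0.28],"dr": [0,0,0]}
    - {"dp": [0,0,0.3],"dr": [0,0,0]}
    - {"dp": [0,0,0.3],"dr": [0,0,0]}
    - {"dp": [0,0,0.3],"dr": [0,0,0]}

```text
clock: 34.95
eef_pos: [0.5632, -0.0598, 0.0856]
tool_rot: [-0.215, 2.117, -2.115]
ft_force: [-0.2, 0.2, 0.5]
finger_gap: 0.0811
```

```bash
python3 box.py .5616 -.0645 -1.368 .027 0 .055 -.017 4
```

```text
jaw now -1.369 turn 0.001 j6 1.06 dp [0.0084 0.3424 0.0143] dr [ 0.0008 -0.0017  0.0008] clock 35.00 gap 0.0810 [ 0.5633 -0.0599  0.0857]
```

View pics/box4.png

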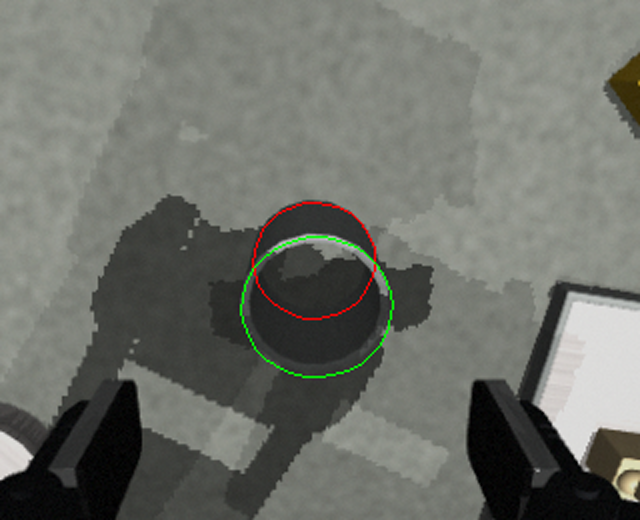

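Call:
jog_arm:
  series:
    - {"dp": [0.003,0.08,0.014],"dr": [0,0,0]}
    - {"dp": [0.003,0.2,0.014],"dr": [0,0,0]}
    - {"dp": [0.003,0.31,0.014],"dr": [0,0,0]}
    - {"dp": [0.003,0.335,0.014],"dr": [0,0,0]}
    - {"dp": [0.003,0.335,0.014],"dr": [0,0,0]}
    - {"dp": [0.003,0.335,0.014],"dr": [0,0,0]}

```text
clock: 35.75
eef_pos: [0.565, -0.0657, -0.0127]
tool_rot: [-0.21, 2.114, -2.116]
ft_force: [-0.1, 0.1, -0.7]
finger_gap: 0.0811
```

Call:
jog_arm:
  series:
    - {"dp": [0,0,0],"dr": [0,0,0]}
    - {"dp": [0,0,0],"dr": [0,0,0]}
    - {"dp": [0,0,0],"dr": [0,0,0]}
    - {"dp": [0,0,0],"dr": [0,0,0]}
    - {"dp": [0,0,0],"dr": [0,0,0]}
    - {"dp": [0,0,0],"dr": [0,0,0]}
  gripper: 0.4
  force: 45

```text
clock: 36.5
eef_pos: [0.5645, -0.0658, -0.0132]
tool_rot: [-0.21, 2.115, -2.116]
ft_force: [-0.9, 0.4, 5.3]
finger_gap: 0.052
```

```bash
python3 -c "
from plan import *
go(*tr(T3,-.039,.0565),.09,-1.368)"
```

```text
jaw now -1.371 turn 0.003 j6 1.06 dp [ 0.0087 -0.3451 -1.3184] dr [-0.001  -0.0039 -0.002 ] clock 36.50 gap 0.0520 [ 0.5645 -0.0658 -0.0132]
```

Call:
jog_arm:
  series:
    - {"dp": [0,-0.03,0],"dr": [0,0,0]}
    - {"dp": [0,-0.12,0],"dr": [0,0,0]}
    - {"dp": [0,-0.25,0],"dr": [0,0,0]}
    - {"dp": [0,-0.35,0],"dr": [0,0,0]}
    - {"dp": [0,-0.35,-0.12],"dr": [0,0,0]}
    - {"dp": [0,-0.35,-0.28],"dr": [0,0,0]}
    - {"dp": [0,-0.35,-0.45],"dr": [0,0,0]}
    - {"dp": [0,-0.35,-0.63],"dr": [0,0,0]}
    - {"dp": [0,-0.35,-0.82],"dr": [0,0,0]}
    - {"dp": [0,-0.35,-1],"dr": [0,0,0]}
    - {"dp": [0,-0.35,-1],"dr": [0,0,0]}

```text
clock: 37.88
eef_pos: [0.5025, 0.2313, 0.0905]
tool_rot: [-0.218, 2.114, -2.114]
ft_force: [0.4, -0.6, -0.8]
finger_gap: 0.052
```

```bash
python3 -c "
from plan import *
go(*tr(T3,-.039,.0565),-.007,-1.368)"
```

```text
jaw now -1.366 turn -0.002 j6 1.59 dp [ 0.0012  0.3249 -0.3068] dr [0.0003 0.0028 0.0009] clock 37.88 gap 0.0520 [0.5025 0.2313 0.0905]
```

Call:
jog_arm:
  series:
    - {"dp": [0,0,-0.15],"dr": [0,0,0]}
    - {"dp": [0,0,-0.29],"dr": [0,0,0]}
    - {"dp": [0,0.05,-0.307],"dr": [0,0,0]}
    - {"dp": [0,0.17,-0.307],"dr": [0,0,0]}
    - {"dp": [0,0.26,-0.307],"dr": [0,0,0]}
    - {"dp": [0,0.3,-0.307],"dr": [0,0,0]}
    - {"dp": [0,0.315,-0.307],"dr": [0,0,0]}
    - {"dp": [0,0.315,-0.307],"dr": [0,0,0]}
    - {"dp": [0,0.315,-0.307],"dr": [0,0,0]}

```text
clock: 39.0
eef_pos: [0.4868, 0.319, -0.0027]
tool_rot: [-0.21, 2.116, -2.115]
ft_force: [-0.2, -0.5, -2.8]
finger_gap: 0.0518
```

```bash
python3 tips.py m;python3 -c "
from plan import *
go(*tr(T3,-.039,.0565),-.0102,-1.368)"
```

```text
[ 0.4868  0.319  -0.0027] 0.05181232717188786 [-0.24 -0.54 -2.76]
jaw now -1.371 turn 0.003 j6 1.76 dp [ 0.0088  0.0241 -0.0098] dr [ 0.0004 -0.0037 -0.0022] clock 39.10 gap 0.0520 [ 0.4865  0.319  -0.003 ]
```

View pics/tip_wristm.png

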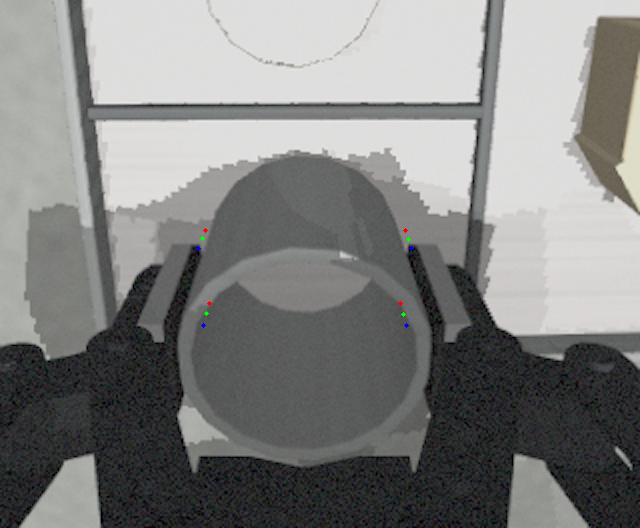

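Call:
jog_arm:
  series:
    - {"dp": [0.006,0.012,-0.007],"dr": [0,0,0]}
    - {"dp": [0.006,0.02,-0.007],"dr": [0,0,0]}
    - {"dp": [0.006,0.02,-0.007],"dr": [0,0,0]}
    - {"dp": [0.006,0.02,-0.007],"dr": [0,0,0]}

```text
clock: 39.6
eef_pos: [0.4835, 0.3204, -0.01]
tool_rot: [-0.212, 2.116, -2.116]
ft_force: [-0.2, 0.3, -1.8]
finger_gap: 0.0523
```

Call:
jog_arm:
  series:
    - {"dp": [0,0.003,0],"dr": [0,0,0]}
    - {"dp": [0,0.003,0],"dr": [0,0,0]}
    - {"dp": [0,0.003,0],"dr": [0,0,0]}

```text
clock: 39.98
eef_pos: [0.4836, 0.3205, -0.0102]
tool_rot: [-0.212, 2.116, -2.116]
ft_force: [-3.6, -0.8, 5.7]
finger_gap: 0.0524
```

Call:
jog_arm:
  series:
    - {"dp": [0,0,0],"dr": [0,0,0]}
    - {"dp": [0,0,0],"dr": [0,0,0]}
    - {"dp": [0,0,0],"dr": [0,0,0]}
    - {"dp": [0,0,0],"dr": [0,0,0]}
    - {"dp": [0,-0.1,0],"dr": [0,0,0]}
    - {"dp": [0,-0.25,0],"dr": [0,0,0]}
    - {"dp": [0,-0.4,0],"dr": [0,0,0]}
    - {"dp": [0,-0.5,0],"dr": [0,0,0]}
    - {"dp": [0.3,-0.5,0.2],"dr": [0,0,0]}
    - {"dp": [0.3,-0.5,0.5],"dr": [0,0,0]}
    - {"dp": [0.3,-0.5,0.8],"dr": [0,0,0]}
    - {"dp": [0.3,-0.5,1],"dr": [0,0,0]}
    - {"dp": [0.3,-0.5,1],"dr": [0,0,0]}
  gripper: 0.78

```text
clock: 41.6
eef_pos: [0.4525, 0.0259, 0.1395]
tool_rot: [-0.211, 2.115, -2.116]
ft_force: [0.4, -0.5, 0.1]
finger_gap: 0.0667
```

```bash
python3 - <<'E'
from plan import *
t=eyes.read_camera('top');cv2.imwrite('pics/tf.png',t)
s=eyes.read_camera('side');cv2.imwrite('pics/sf.png',s)
cv2.imwrite('pics/bf.png',np.vstack([cv2.resize(s[130:380,110:370],(800,600),interpolation=cv2.INTER_CUBIC)]))
crop(t,55,180,185,285,6,'pics/f3.png');crop(t,315,205,445,305,6,'pics/f4.png')
E
```

```text
(no output)
```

View pics/tf.png

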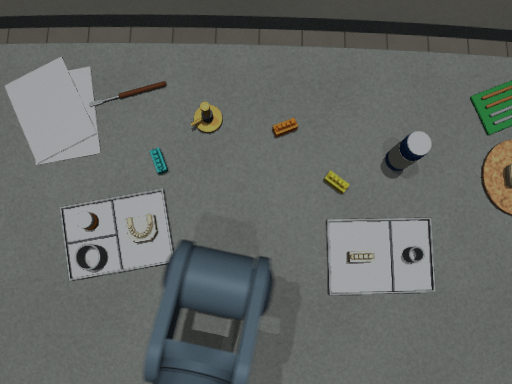

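View pics/bf.png

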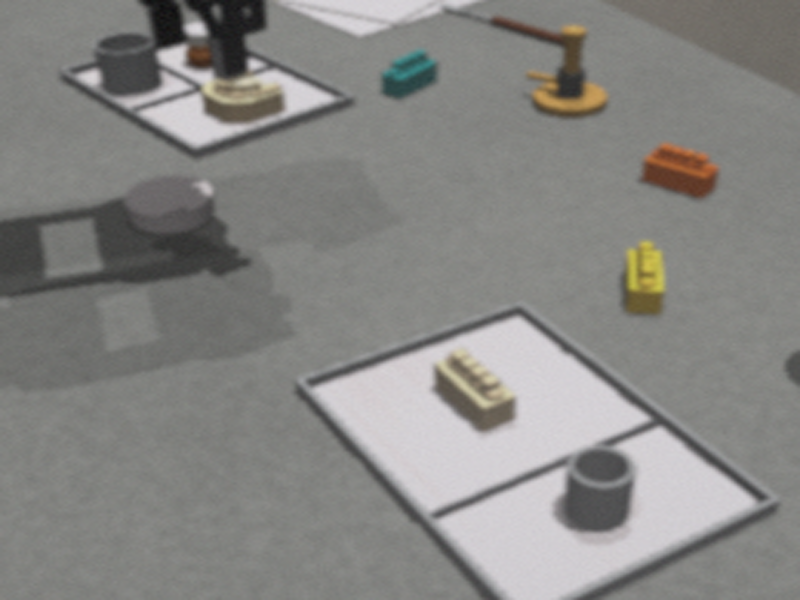

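View pics/f3.png

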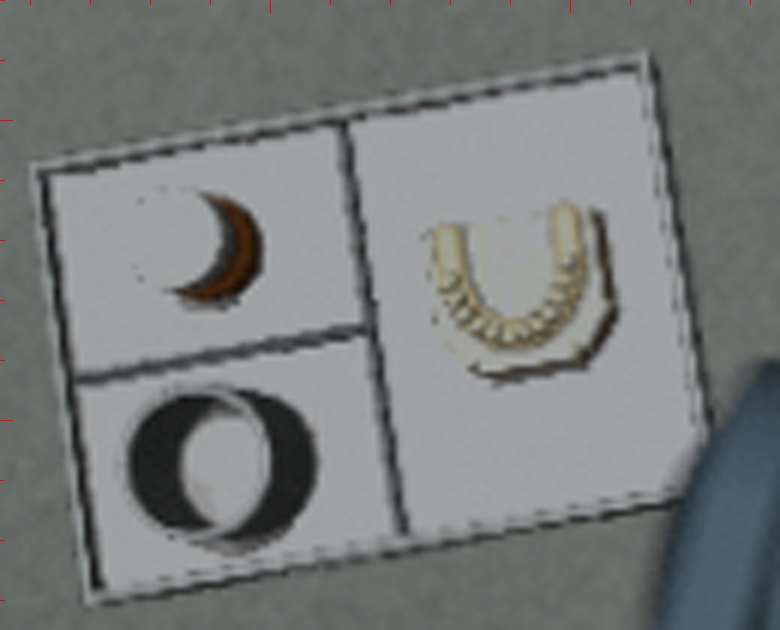

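View pics/f4.png

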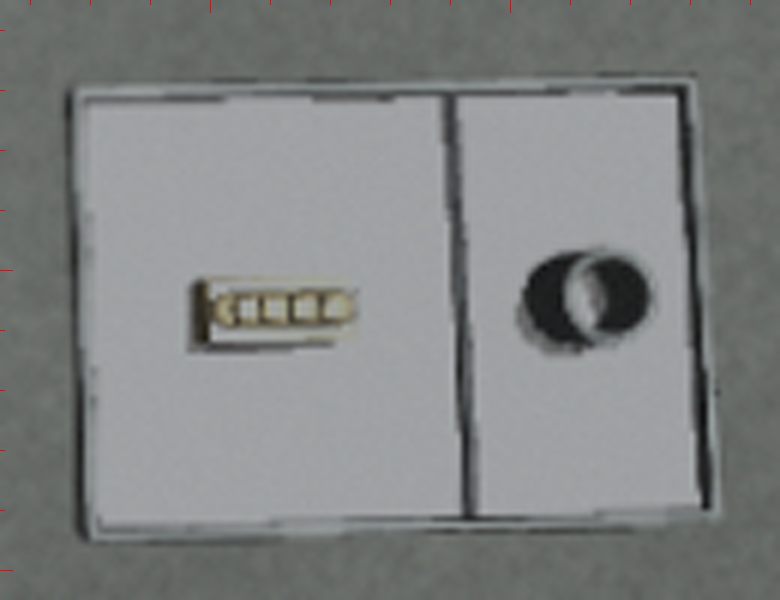

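```bash
python3 - <<'E'
from plan import *
im=cv2.imread('pics/tf.png'); t=np.linspace(0,6.28,60)
def ov(x0,y0,x1,y1,L,fn,K=5):
    b=cv2.resize(im[y0:y1,x0:x1],None,fx=K,fy=K,interpolation=cv2.INTER_CUBIC)
    for c,P,h in L:
        for z,col in((.003,(0,0,255)),(.003+h,(0,255,0))):
            X=np.array([tr(c,*q) for q in P]); q=((proj('top',np.c_[X,np.full(len(X),z)])+.5-[x0,y0])*K).astype(int)
            cv2.polylines(b,[q.reshape(-1,1,2)],True,col,1)
    return b
C=lambda r:np.c_[r*np.cos(t),r*np.sin(t)]
full=[(.026,.03),(.026,-.03),(-.01,-.03),(-.026,-.018),(-.026,.018),(-.01,.03)]
part=[(.011,.026),(.011,-.026),(-.011,-.026),(-.011,.026)]
a=ov(55,180,185,285,[((.4836,.3205,0),C(.027),.055),((.5598,.3362,0),C(.019),.046),((.5447,.2191,.203),full,.026)],0)
b=ov(335,205,445,310,[((.4971,-.2472,.038),part,.026),((.5026,-.3573,0),C(.017),.046)],0)
cv2.imwrite('pics/fo.png',cv2.resize(np.hstack([a,b]),None,fx=.66,fy=.66))
for n,p,T in (('L',(.4836,.3205),T3),('J',(.5598,.3362),T3),('F',(.5447,.2191),T3),('P',(.4971,-.2472),T2),('S',(.5026,-.3573),T2)):
    d=np.array(p)-T[:2];c,s=np.cos(T[2]),np.sin(T[2]);print(n,(c*d[0]+s*d[1]).round(4),(-s*d[0]+c*d[1]).round(4))
E
```

```text
L -0.0389 0.0556
J 0.0389 0.0556
F 0.0005 -0.0561
P -0.0006 0.0433
S 0.0008 -0.067
```

View pics/fo.png

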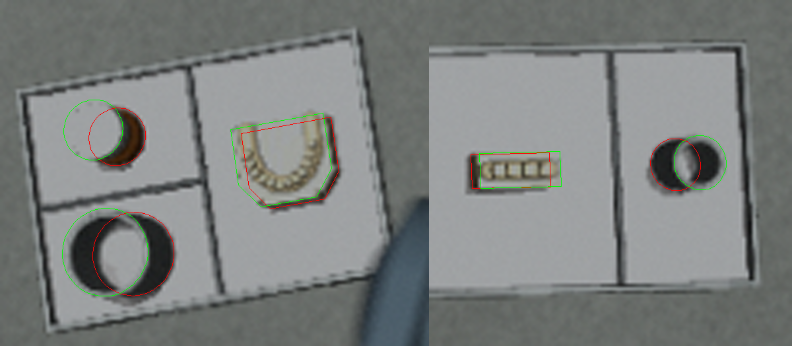

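```bash
python3 -c "
from h import *
print(w('side',[[110+168/800*260+0.,130+195/600*250]],.022)); print(order.hand_in())"
```

```text
[[0.42894812 0.06832697 0.022     ]]
the job is handed in; nothing more can be done
None
```

I made up both trays and handed the job in at about 42 s; the hand-in gives no verdict.

- **Three-bay tray:** the full-arch cast stands in the big bay, the large ring in the near small bay and the jar in the far one.
- **Two-bay tray:** the short part cast stands in the wider bay and the small ring in the narrower one.

**Last checks:**
- Where the gripper let go, every part was within about 3 mm of its bay centre. Outlines drawn at those points on the final top picture match all five parts standing upright.
- Each part was lowered until the force reading showed it touching the floor, about 3 mm above its pick height. The exact floor heights were not measured.
- The wax tin still measures within about 2 mm of its start, seen from the side because the arm hid it from above. The burner and spray can look unmoved in the top picture, but I judged those by eye.

**What disagreed:** the fingertips really sit about 32 to 39 mm behind the reported TCP, depending on the opening. The first close on the full-arch cast therefore missed: the fingers shut over its top and nudged it about 5 mm along the bench without lifting it. I measured the offset from the pictures and used it for every grasp after that. The jar closed at 35 mm instead of its nominal 38 mm, but it looked well held and stood upright after placing.

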